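Clear the label rolls for collection at sample reception

TASK

Push the steel tray along the bench, without picking it up, until it sits squarely on the loading mark (four corner brackets) beside the label-roll stand. Then slide every label roll up off its spindle and stand it on end on the floor of the tray, and once all the rolls are in, with the tray still on the loading mark, push the loaded tray onto the collection mark (closed rectangle) so that it sits squarely there with every roll still standing in it. Leave the tube rack, the wash bottle and the glove box alone.

Things in the scene. Friction and masses are not known exactly. Their poses are not given: they have to be found in the camera images.
- tray: loose shallow steel tray, outside 220 mm along its x and 150 mm along its y, walls 5 mm thick and 16 mm high, floor 5 mm thick, 0.4 to 0.7 kg, slides on the bench; origin at the centre of its underside; either way round is the same
- loading_mark: black tape on the bench: four L-shaped corner brackets just outside the place of the tray (inner size 224 mm along x, 154 mm along y), flat; origin at its centre; the tray's long side goes along its x axis
- collection_mark: black tape on the bench: closed rectangular outline just outside the place of the tray (inner size 224 mm along x, 154 mm along y), flat; origin at its centre; the tray's long side goes along its x axis
- roll_stand: fixed grey plate 245 mm along its x, 165 mm along its y, 12 mm thick, with six upright aluminium spindles 18 mm in diameter at x = -80, 0, 80 mm and y = -40, 40 mm in its frame, tops 77 mm above the bench; origin at the centre of its underside
- roll_a: label roll: white paper tube wound on a cardboard core, 50 mm outer diameter, 27 mm bore, 40 mm high, 60 g, at the start standing around a spindle of roll_stand, or absent; origin at the centre of its lower end, z along its axis, up at the start
- roll_b: label roll: white paper tube wound on a cardboard core, 50 mm outer diameter, 27 mm bore, 40 mm high, 60 g, at the start standing around a spindle of roll_stand, or absent; origin at the centre of its lower end, z along its axis, up at the start
- roll_c: label roll: white paper tube wound on a cardboard core, 50 mm outer diameter, 27 mm bore, 40 mm high, 60 g, at the start standing around a spindle of roll_stand, or absent; origin at the centre of its lower end, z along its axis, up at the start
- roll_d: label roll: white paper tube wound on a cardboard core, 50 mm outer diameter, 27 mm bore, 40 mm high, 60 g, at the start standing around a spindle of roll_stand, or absent; origin at the centre of its lower end, z along its axis, up at the start
- roll_e: label roll: white paper tube wound on a cardboard core, 50 mm outer diameter, 27 mm bore, 40 mm high, 60 g, at the start standing around a spindle of roll_stand, or absent; origin at the centre of its lower end, z along its axis, up at the start
- roll_f: label roll: white paper tube wound on a cardboard core, 50 mm outer diameter, 27 mm bore, 40 mm high, 60 g, at the start standing around a spindle of roll_stand, or absent; origin at the centre of its lower end, z along its axis, up at the start
- tube_rack: bystander: clear rack 80 x 200 mm with blue-capped tubes, 100 mm high, origin at the centre of its underside
- wash_bottle: bystander: white bottle, 60 mm diameter, 160 mm high, origin at the centre of its underside
- glove_box: bystander: white cardboard box 100 x 220 x 60 mm, origin at the centre of its underside
There are look-alikes about, which are no part of the job. Leave any purple or red look-alike of the roll_f alone. What is shaped like the roll_d but green or orange is not meant.

How it is judged:
By the outcome, as a careful person would: the job done as asked, in the order asked, and still so for the second after the job is handed in, with the robot touching nothing.
Of roll_a, roll_b, roll_c, roll_d, roll_e, roll_f only 4 to 6 are there at a start; the rules pass over those that are not, and their reading is None.
At some moment in a run one of tray may be knocked a few centimetres aside while the robot is not near it.
It also fails if it takes over 210 s, if anything falls off the work surface, if the arm or the gripper's body presses on something with over 40 N, if the wrist force passes 120 N, or if a joint passes its speed limit or range.

ROBOT

A 6-joint arm with a two-finger parallel gripper is mounted at the origin on the work surface. World frame = base frame: x ahead of the robot, y to its left, z up, the work surface at z = 0. Lengths are in m, angles in rad, forces in N, time in s.
With the tool pointing down it reaches from about 0.35 to 0.95 m from the base axis. Payload 17.4 kg.
Tool frame: the origin (TCP) lies between the finger pads; the fingertips stand 17 mm ahead of it and the grasp point (between the pads) lies 2 mm behind it (bot.tip_reach is the distance from the TCP to the fingertips, in m); z points along the fingers, y is the line along which they close (so a half turn about z gives the same grasp; the last joint's range is limited). The gripper opens to 93 mm and grips with 3 to 60 N. Pads are 15 mm wide; open, the fingers measure 128 mm over their backs; the gripper's body (75 mm by 188 mm) begins 65 mm behind the grasp point.
Start: joints at [1.115, 0.116, 1.442, -0, 1.584, -0.038], TCP at [0.274, 0.617, 0.236] pointing down, gripper open.
Joint ranges: [-2.83, 2.83], [-0.83, 2.19], [0.07, 2.5], [-1.14, 4.28], [0.01, 3], [-2.97, 2.97]. Speed limits (rad/s): [1.89, 1.89, 2.22, 3.14, 3.14, 3.14].

INTERFACE

Orientations are given as a rotation vector (axis times angle).
In Python, from plant import bot, grab_frame, job gives the robot as it stands.
- The arm moves only by the shell command python3 -m inch 'ROWS' [OPENING] [FORCE]. ROWS is JSON, a list of rows, each a list of 2 entries, a list of its own where there are three numbers: the shift along the tool's x, y, z in mm, then the turn about the tool's z in units of 5 degrees (1.0 is 5 degrees). In form: [[[x, y, z], yaw], ...]. A call has 1 to 12 rows; each row is the pose to reach, as a shift and turn from the pose commanded when the call began, along the tool's axes at that moment; what a row does not reach only later rows make up. A row lasts 1/12 s, in which the tool goes at most 41.7 mm and 7.16 degrees, less where a joint would pass 70% of its speed; a pose out of reach is approached as far as the arm can. A call with a gripper value outside its range is refused whole. OPENING is the gripper command: -1 is shut, 1 is fully open, values between are in proportion, set as the call begins (- or left out, the last holds). The fingers move at their own pace and stop on an object; FORCE is the grip in N (left out, the last holds). Time passes only in rows, so rows that repeat a pose let the fingers close. It gives the time, the measured TCP pose, the force, the opening and the grip force at its end, in the units of the state.
- bot.observe(): the state, without advancing time (a new reading comes with each control period).
- grab_frame(name): name is "scene" or "side" or "wrist"; returns a dict with "color" (400x640x3 uint8, blue, green, red), "vfov" (degrees; the focal length in pixels is half the picture's height over the tangent of half this angle, whatever the lens; pixels are square), "cx", "cy" (the principal point, pixels), "extrinsics" (4x4, takes a point from camera to world coordinates). Camera axes: x right, y down, z forward; pixel columns grow to the right and rows downward; lengths in m; the calibration is good to about 2 mm. The wrist camera is an equidistant fisheye: a pixel r from the principal point sees the ray r / f radians off the axis. A picture is of the moment at which its call begins. There is no depth.
- job.hand_in(): hands the job in; it is judged then, once.
The state is a dict: "clock": time; "joint_positions": joint angles; "qvel": joint speeds; "joint_efforts": joint torques, N m; "ee_pos": TCP position; "eef_rot": TCP orientation; "wrist_force": force on the tool from outside, world axes, zero at the start; "torque": the same for the moment, N m; "gripper_width": opening from 0.0 (shut) to 1.0 (fully open); "grasp_force": force on a finger pad.
Only numpy, scipy, OpenCV 4.12 (cv2) and the standard library are available. Lean on these libraries where they do the work, as an engineer would, in place of code of your own. Each camera call takes 0.05 s, during which the arm holds its last target. There are 200 camera calls.

## Working session

There is one attempt and no reset: what is moved stays moved. The work goes in short steps, Python scripts to look and compute and a shell command to move; the robot and the scene stay as the last step left them, time stands still between calls to the robot, and variables do not carry over. Pictures are saved under pics/ and viewed, at most 14 in all, crops included, and the job is handed in when it is done.

```bash
ls; mkdir -p pics; cat > h.py <<'E'
import numpy as np, cv2
from plant import bot, grab_frame, job
from scipy.spatial.transform import Rotation as R
def snap(n,f):
    g=grab_frame(n); cv2.imwrite('pics/'+f+'.png',g['color'])
    np.savez('pics/'+f+'.npz',E=g['extrinsics'],v=g['vfov'],c=[g['cx'],g['cy']],fish=(n=='wrist')); return g
def world(f,pts,z=0.0):
    d=np.load('pics/'+f+'.npz'); F=200/np.tan(np.radians(float(d['v']))/2); out=[]
    for (u,v) in pts:
        a,b=u-d['c'][0],v-d['c'][1]
        if d['fish']:
            r=np.hypot(a,b)+1e-9; t=r/F; ray=np.array([np.sin(t)*a/r,np.sin(t)*b/r,np.cos(t)])
        else: ray=np.array([a/F,b/F,1])
        E=d['E']; w=E[:3,:3]@ray; o=E[:3,3]; out.append(o+w*(z-o[2])/w[2])
    return np.array(out)
E
python3 - <<'E'
from h import *
for n in ('scene','side','wrist'):
    g=snap(n,n+'0'); print(n,g['vfov'],g['cx'],g['cy'],g['extrinsics'].round(3).tolist())
s=bot.observe(); print(s['clock'],s['ee_pos'],s['eef_rot'],R.from_rotvec(s['eef_rot']).as_matrix().round(3).tolist())
E
```

```text
pics
scene 52.36566684894431 320.85063804118175 194.81252375910304 [[-0.855, 0.431, -0.288, 0.897], [0.518, 0.712, -0.474, 0.644], [0.001, -0.554, -0.832, 1.088], [0.0, 0.0, 0.0, 1.0]]
side 47.255189725827066 308.69052399098877 202.13771124407458 [[0.897, -0.276, 0.345, 0.132], [-0.441, -0.576, 0.688, -0.724], [0.009, -0.769, -0.639, 0.782], [0.0, 0.0, 0.0, 1.0]]
wrist 65.70646984690485 321.48626313688817 204.98401089493802 [[0.405, 0.876, 0.263, 0.2], [0.914, -0.388, -0.117, 0.651], [-0.001, 0.288, -0.958, 0.385], [0.0, 0.0, 0.0, 1.0]]
0.15 [0.27383232 0.6168267  0.2350742 ] [-6.51420267e-01 -3.07309008e+00  1.33120771e-03] [[-0.914, 0.406, -0.0], [0.406, 0.914, -0.001], [0.0, -0.001, -1.0]]
```

View pics/scene0.png

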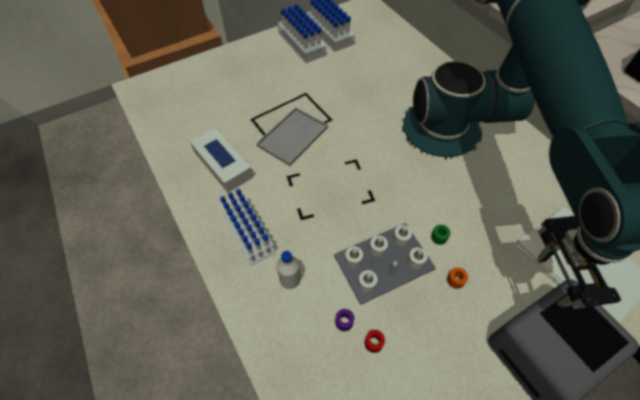

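View pics/side0.png

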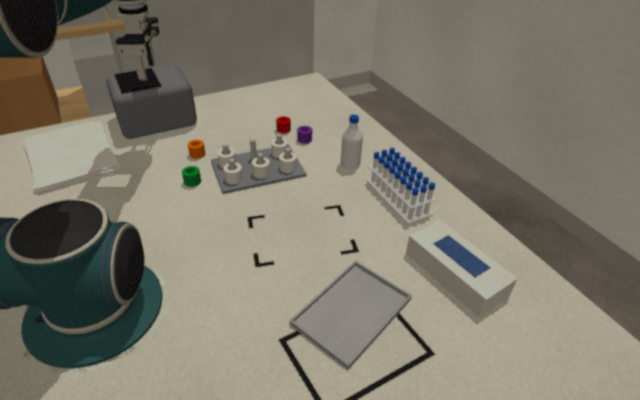

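The scene shows the tray near (292,136) overlapping the collection mark, the brackets at about (330,190), and the stand at (384,262) with 5 rolls and one bare spindle at (393,266). Side view agrees. I'll enlarge both for corner readings.

```bash
python3 - <<'E'
from h import *
a=cv2.imread('pics/side0.png')[190:400,240:450]; b=cv2.imread('pics/scene0.png')[85:315,245:445]
cv2.imwrite('pics/c1.png',cv2.resize(a,None,fx=2.85,fy=2.85,interpolation=cv2.INTER_CUBIC)); 
c=cv2.imread('pics/scene0.png')[85:310,245:445]
cv2.imwrite('pics/c2.png',cv2.resize(c,None,fx=2.6,fy=2.6,interpolation=cv2.INTER_CUBIC))
E
```

```text
(no output)
```

View pics/c1.png

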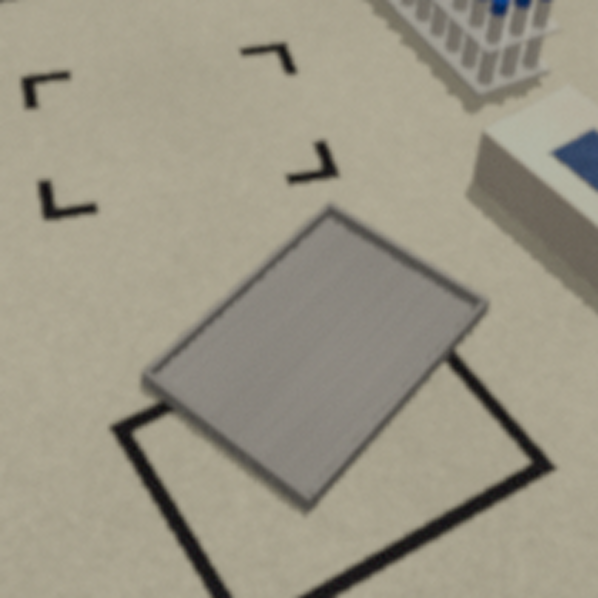

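View pics/c2.png

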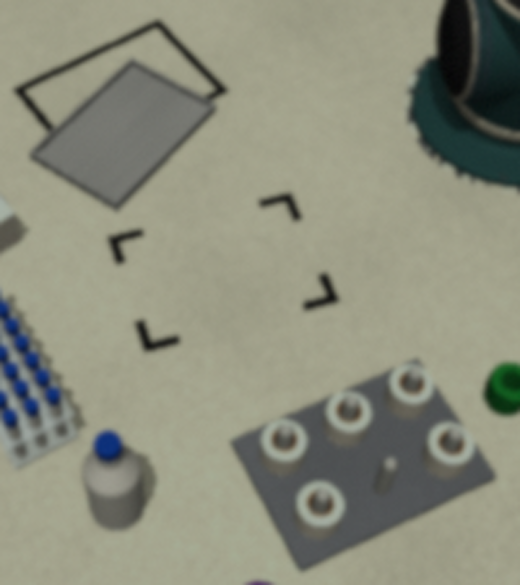

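c1: bracket outer corners (23,78),(287,44),(337,174),(44,217); tray rim corners (331,205),(488,302),(308,502),(143,378). c2: plate corners (232,442),(417,360),(495,478),(303,570), roll tops (284,437),(350,408),(411,381),(451,441),(320,500); collection corners (157,20),(227,91),(15,90).

```bash
cat > m1.py <<'E'
from h import *
np.set_printoptions(precision=4,suppress=True)
A=lambda p:[(x/2.85+240,y/2.85+190) for x,y in p]; B=lambda p:[(x/2.6+245,y/2.6+85) for x,y in p]
def rect(n,P):
    r=cv2.minAreaRect((P[:,:2]*1000).astype(np.float32)); print(n,P[:,:2].tolist() and P[:,:2].round(4).tolist(),'\n  c',P[:,:2].mean(0),r)
rect('load side',world('side0',A([(23,78),(287,44),(337,174),(44,217)])))
rect('load scene',world('scene0',B([(110,238),(292,195),(338,299),(148,350)])))
rect('tray side',world('side0',A([(331,205),(488,302),(308,502),(143,378)]),.016))
rect('tray scene',world('scene0',B([(132,60),(216,105),(117,208),(31,155)]),.016))
rect('stand',world('scene0',B([(232,442),(417,360),(495,478),(303,570)]),.012))
print('rolls',world('scene0',B([(284,437),(350,408),(411,381),(451,441),(320,500)]),.052))
print('coll scene',world('scene0',B([(157,20),(227,91),(15,90)]))); print('coll side',world('side0',A([(112,430),(553,466)])))
print('glove box side bottom',world('side0',A([(467,193)]),0),world('scene0',B([(25,232)]),0))
E
python3 m1.py
```

```text
load side [[0.3865, 0.1306], [0.6249, 0.0692], [0.5801, -0.0959], [0.3429, -0.0349]] 
  c [0.4836 0.0173] ((483.88922119140625, 17.150779724121094), (171.12144470214844, 247.1217803955078), 75.56900024414062)
load scene [[0.5787, -0.0951], [0.3413, -0.033], [0.384, 0.1308], [0.619, 0.073]] 
  c [0.4808 0.019 ] ((481.8223876953125, 19.53143310546875), (172.8237762451172, 245.426513671875), 75.37444305419922)
tray side [[0.5489, -0.1361], [0.6039, -0.2704], [0.4028, -0.3527], [0.3464, -0.2201]] 
  c [ 0.4755 -0.2448] ((474.9627380371094, -244.77566528320312), (219.1512451171875, 145.08131408691406), 22.267257690429688)
tray scene [[0.407, -0.343], [0.3505, -0.2077], [0.553, -0.1214], [0.6078, -0.2582]] 
  c [ 0.4796 -0.2326] ((479.974609375, -232.1634521484375), (220.70352172851562, 147.4078826904297), 22.87700843811035)
stand [[0.6007, 0.2303], [0.3601, 0.2536], [0.3783, 0.415], [0.6152, 0.3911]] 
  c [0.4886 0.3225] ((488.21356201171875, 322.81072998046875), (162.4812469482422, 241.7482452392578), 84.48529052734375)
rolls [[0.5608 0.2696 0.052 ]
 [0.4798 0.2781 0.052 ]
 [0.4023 0.2859 0.052 ]
 [0.4103 0.3662 0.052 ]
 [0.5688 0.3485 0.052 ]]
coll scene [[ 0.3273 -0.4111  0.    ]
 [ 0.315  -0.2352  0.    ]
 [ 0.5696 -0.3913  0.    ]]
coll side [[ 0.3142 -0.239   0.    ]
 [ 0.5704 -0.3941  0.    ]]
glove box side bottom [[ 0.6653 -0.1609  0.    ]] [[ 0.6672 -0.1596  0.    ]]
```

```bash
cat >> h.py <<'E'
np.set_printoptions(precision=4,suppress=True)
def to(x,y,z,yaw):
    "yaw = world heading (deg) of tool x axis, tool down; prints shift mm in tool axes, turn units"
    s=bot.observe(); M=R.from_rotvec(s['eef_rot']).as_matrix(); d=M.T@(np.array([x,y,z])-s['ee_pos'])*1000
    cur=np.degrees(np.arctan2(M[1,0],M[0,0])); t=-((yaw-cur+180)%360-180)/5
    print('shift',d.round(1),'turn',round(t,2),'(alt half turn',round(t-np.sign(t)*36,2),') cur yaw',cur.round(2),'q6',s['joint_positions'][5].round(2),'clk',round(s['clock'],2))
E
python3 - <<'E'
from h import *
to(.528,-.361,.235,112.5)
print(world('side0',[(404,257),(484,316)]))
E
```

```text
shift [-629.  -790.6    0.7] turn 8.71 (alt half turn -27.29 ) cur yaw 156.06 q6 -0.04 clk 0.15
[[ 0.667  -0.1592  0.    ]
 [ 0.7186 -0.3694  0.    ]]
```

```bash
python3 -m inch '[[[-315,-395,0],4.35],[[-315,-395,0],4.35],[[-315,-395,0],4.35],[[-315,-395,0],4.35],[[-315,-395,0],4.35],[[-315,-395,0],4.35],[[-315,-395,0],4.35],[[-315,-395,0],4.35],[[-315,-395,0],4.35],[[-315,-395,0],4.35],[[-315,-395,0],4.35],[[-315,-395,0],4.35]]' 1
python3 -c "
from h import *
to(.528,-.361,.235,112.5)"
```

```text
clock: 1.15
ee_pos: [0.4, 0.1313, 0.2358]
eef_rot: [1.219, 2.895, 0.001]
wrist_force: [1.4, 0.2, 0.0]
gripper_width: 1.003
grasp_force: 0.0
shift [-441.5 -252.5    0.7] turn 4.37 (alt half turn -31.63 ) cur yaw 134.34 q6 -0.52 clk 1.15
```

```bash
python3 -m inch '[[[-442,-252,0],4.37],[[-442,-252,0],4.37],[[-442,-252,0],4.37],[[-442,-252,0],4.37],[[-442,-252,0],4.37],[[-442,-252,0],4.37],[[-442,-252,0],4.37],[[-442,-252,0],4.37],[[-442,-252,0],4.37],[[-442,-252,0],4.37],[[-442,-252,0],4.37],[[-442,-252,0],4.37]]' 1
python3 -c "
from h import *
to(.528,-.361,.235,112.5)
snap('wrist','w1')"
```

```text
clock: 2.15
ee_pos: [0.5264, -0.3529, 0.2353]
eef_rot: [-1.747, -2.611, -0.0]
wrist_force: [0.5, 0.8, -0.4]
gripper_width: 1.001
grasp_force: 0.0
shift [-8.1 -1.7  0.3] turn -0.01 (alt half turn 35.99 ) cur yaw 112.44 q6 -1.02 clk 2.15
```

View pics/w1.png

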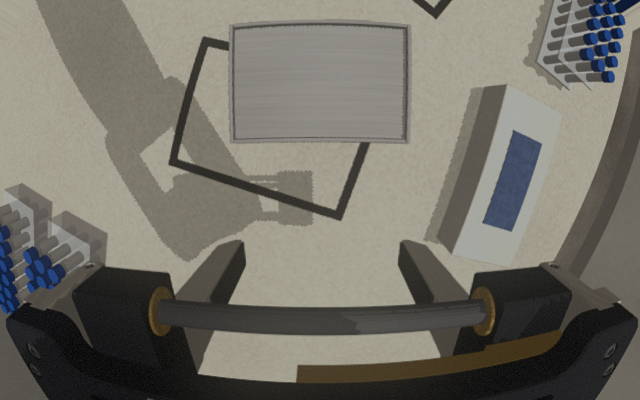

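The wrist view shows the tray with rim corners at (230,25),(409,25),(408,143),(230,142), and collection corners at (204,38),(170,163),(341,219).

```bash
python3 - <<'E'
from h import *
P=world('w1',[(230,25),(410,25),(408,143),(230,142)],.016); print(P[:,:2],P.mean(0)[:2],cv2.minAreaRect((P[:,:2]*1000).astype(np.float32)))
C=world('w1',[(204,38),(170,163),(341,219)]);print(C)
E
```

```text
[[ 0.3485 -0.2117]
 [ 0.5498 -0.129 ]
 [ 0.6052 -0.2663]
 [ 0.4036 -0.348 ]] [ 0.4768 -0.2388] ((476.735107421875, -238.50344848632812), (217.84254455566406, 148.0455322265625), 22.08120346069336)
[[ 0.3149 -0.235   0.    ]
 [ 0.326  -0.4078  0.    ]
 [ 0.5708 -0.392   0.    ]]
```

```bash
python3 -m inch '[[[0,-3,70],0],[[0,-3,140],0],[[0,-3,190],0],[[0,-3,213],0],[[0,-3,213],0],[[10,-3,213],0],[[20,-3,213],0],[[28,-3,213],0],[[34,-3,213],0],[[34,-3,213],0]]' 1
cat >> h.py <<'E'
def arc(c0,y0,c1,y1,side,n,off=.0825,z=.022):
    "pusher TCP waypoints; side=-1: tool sits at -n of tray and pushes +n (tool x = +n); side=+1: sits at +n, pushes -n (tool x=-n)"
    c0,c1=np.array(c0),np.array(c1); s=bot.observe(); M=R.from_rotvec(s['eef_rot']).as_matrix(); cur=np.degrees(np.arctan2(M[1,0],M[0,0]))
    ch=c1-c0; L=np.hypot(*ch); h=np.arctan2(ch[1],ch[0]); T=np.radians(y1-y0); rad=L/2/np.sin(abs(T)/2) if abs(T)>1e-3 else 1e9
    for k in range(0,n+1):
        f=k/n; th=T*f; l=2*rad*np.sin(abs(th)/2) if rad<1e8 else L*f; hd=h-T/2+th/2
        c=c0+l*np.array([np.cos(hd),np.sin(hd)]); y=np.radians(y0)+th; nn=np.array([-np.sin(y),np.cos(y)]); p=c+side*off*nn
        d=M.T@(np.array([p[0],p[1],z])-s['ee_pos'])*1000; yw=np.degrees(y)+(90 if side<0 else -90)
        t=-((yw-cur+180)%360-180)/5; print(f'[[{d[0]:.0f},{d[1]:.0f},{d[2]:.0f}],{t:.2f}]',end=',')
    print('\n',s['ee_pos'],cur)
E
python3 -c "
from h import *
arc([.4768,-.2388],22.2,[.482,.018],-14.4,-1,24)"
```

```text
clock: 3.03
ee_pos: [0.5106, -0.3195, 0.0235]
eef_rot: [1.745, 2.611, 0.0]
wrist_force: [-0.3, 0.3, 0.7]
gripper_width: 0.998
grasp_force: 0.0
[[5,-1,1],0.06],[[16,-2,1],0.36],[[27,-3,1],0.67],[[38,-3,1],0.97],[[49,-3,1],1.28],[[59,-3,1],1.58],[[70,-3,1],1.89],[[81,-2,1],2.19],[[92,-1,1],2.50],[[103,0,1],2.80],[[114,2,1],3.11],[[125,4,1],3.41],[[135,6,1],3.72],[[146,8,1],4.02],[[156,11,1],4.33],[[167,14,1],4.63],[[177,17,1],4.94],[[188,21,1],5.24],[[198,25,1],5.55],[[208,29,1],5.85],[[218,33,1],6.16],[[228,38,1],6.46],[[238,43,1],6.77],[[247,48,1],7.07],[[257,53,1],7.38],
 [ 0.5106 -0.3195  0.0235] 112.49942869816476
```

```bash
python3 -m inch '[[[5,-1,1],0.06],[[16,-2,1],0.36],[[27,-3,1],0.67],[[38,-3,1],0.97],[[49,-3,1],1.28],[[59,-3,1],1.58],[[70,-3,1],1.89],[[81,-2,1],2.19],[[92,-1,1],2.5],[[103,0,1],2.8],[[112,2,1],3.05],[[118,3,1],3.2]]' 1
python3 -c "
from h import *
s=bot.observe();print(s['ee_pos'])
snap('wrist','w2')"
```

```text
clock: 4.03
ee_pos: [0.4686, -0.2101, 0.0225]
eef_rot: [2.093, 2.34, -0.0]
wrist_force: [0.2, -4.1, 2.9]
gripper_width: 0.999
grasp_force: 2.2
[ 0.4686 -0.2101  0.0225]
```

View pics/w2.png

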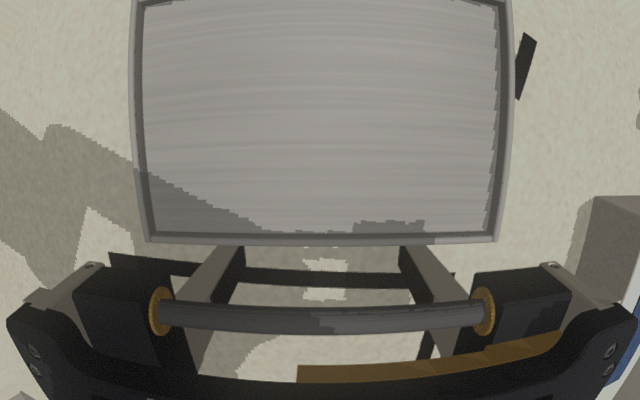

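The tray lies flush on both fingertips; near rim corners at (147,242),(497,242), far left (130,0).

```bash
python3 - <<'E'
from h import *
P=world('w2',[(147,242),(497,242)],.016)[:,:2]; print(P)
u=P[1]-P[0]; y=np.degrees(np.arctan2(u[1],u[0])); u/=np.hypot(*u); n=np.array([-u[1],u[0]])
f=P.mean(0); e=bot.observe()['ee_pos'][:2]; c=f+.075*n
print('yaw',y,'c',c,'len',np.hypot(*(P[1]-P[0])),'tcp to face',(f-e)@n,'lat',(f-e)@u)
M=R.from_rotvec(bot.observe()['eef_rot']).as_matrix(); yt=np.degrees(np.arctan2(M[1,0],M[0,0]))-90; print('tool',yt)
# tray pose from the tool, finger half-thickness from measurement
arc(c,yt,[.482,.018],-14.4,-1,15,off=.075+(f-e)@n)
E
```

```text
[[ 0.3599 -0.2113]
 [ 0.5757 -0.1871]]
yaw 6.3904463588838025 c [ 0.4594 -0.1247] len 0.21718473399945729 tcp to face 0.010121286236205802 lat 0.0005748295291733206
tool 6.373309592677998
[[0,1,0],-0.00],[[10,-1,0],0.28],[[19,-1,0],0.55],[[29,-2,0],0.83],[[39,-2,0],1.11],[[48,-3,0],1.38],[[58,-3,0],1.66],[[68,-2,0],1.94],[[78,-2,0],2.22],[[87,-1,0],2.49],[[97,0,0],2.77],[[107,1,0],3.05],[[116,3,0],3.32],[[126,5,0],3.60],[[135,6,0],3.88],[[145,9,0],4.15],
 [ 0.4683 -0.2093  0.0222] 96.373309592678
```

```bash
python3 -m inch '[[[5,0,0],0.14],[[15,-1,0],0.42],[[25,-2,0],0.72],[[36,-2,0],1.03],[[47,-3,0],1.35],[[58,-3,0],1.66],[[68,-2,0],1.94],[[78,-2,0],2.22],[[90,-1,0],2.6],[[102,1,0],2.9],[[111,2,0],3.2],[[116,3,0],3.32]]' 1
python3 -c "
from h import *
s=bot.observe();print(s['ee_pos'])
snap('side','s3');snap('scene','c3')
a=cv2.imread('pics/side0.png')
a=cv2.resize(cv2.imread('pics/s3.png')[190:290,230:370],None,fx=5,fy=5,interpolation=cv2.INTER_CUBIC)
cv2.imwrite('pics/s3c.png',a)"
```

```text
clock: 5.08
ee_pos: [0.4583, -0.0941, 0.0218]
eef_rot: [2.41, 2.015, -0.0]
wrist_force: [-0.9, -3.4, 2.2]
gripper_width: 1.001
grasp_force: 2.0
[ 0.4583 -0.0941  0.0218]
```

View pics/s3c.png

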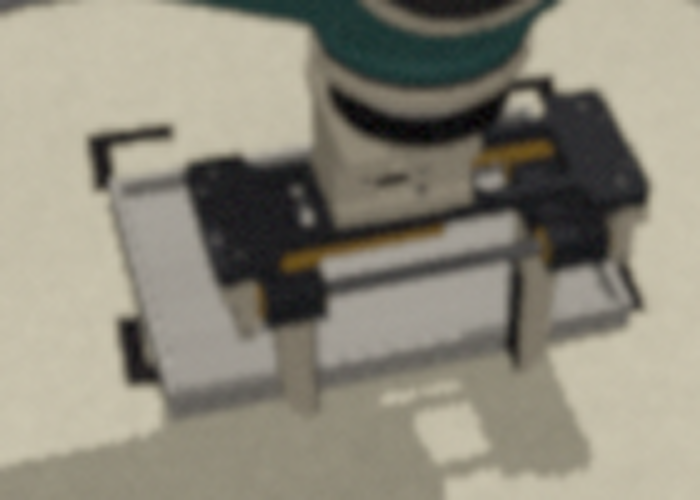

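```bash
python3 - <<'E'
from h import *
s=bot.observe(); M=R.from_rotvec(s['eef_rot']).as_matrix(); yt=np.degrees(np.arctan2(M[1,0],M[0,0]))-90
a=np.radians(yt);n=np.array([-np.sin(a),np.cos(a)]);c=s['ee_pos'][:2]+.0851*n; print(c,yt)
arc(c,yt,[.482,.018],-14.4,-1,5,off=.0851)
P=world('s3',[(90/5+230,138/5+190),(125/5+230,383/5+190)]);print('brackets',P)
print('tray',world('s3',[(108/5+230,180/5+190),(168/5+230,402/5+190)],.016))
E
```

```text
[ 0.4733 -0.0103] -10.09074650528305
[[0,-0,-0],-0.00],[[6,-1,-0],0.17],[[12,-1,-0],0.34],[[18,-2,-0],0.52],[[24,-2,-0],0.69],[[30,-3,-0],0.86],
 [ 0.4584 -0.0941  0.0216] 79.90925349471695
brackets [[ 0.386   0.1298 -0.    ]
 [ 0.3415 -0.0358  0.    ]]
tray [[ 0.3779  0.0792  0.016 ]
 [ 0.3503 -0.0687  0.016 ]]
```

```bash
python3 -m inch '[[[6,-1,0],0.17],[[12,-1,0],0.34],[[18,-2,0],0.52],[[23,-2,0],0.66],[[27,-3,0],0.8],[[30,-3,0],0.86],[[30,-3,0],0.86],[[10,-3,0],0.86],[[-15,-3,0],0.86],[[-30,-3,-60],0.86],[[-55,-3,-100],0.86],[[-80,-3,-140],0.86]]' 1
python3 -m inch '[[[-10,0,-40],0],[[-20,0,-75],0],[[-20,0,-75],0]]'
python3 -c "
from h import *
s=bot.observe();print(s['ee_pos'])
snap('wrist','w4');snap('side','s4');snap('scene','c4')"
```

```text
clock: 6.18
ee_pos: [0.4434, -0.158, 0.1368]
eef_rot: [-2.481, -1.925, -0.001]
wrist_force: [0.5, -0.7, 0.6]
gripper_width: 0.998
grasp_force: 0.0
clock: 6.43
ee_pos: [0.4402, -0.1792, 0.2176]
eef_rot: [2.478, 1.919, 0.007]
wrist_force: [0.1, 0.6, 1.2]
gripper_width: 1.0
grasp_force: 0.0
[ 0.4402 -0.1792  0.2176]
```

View pics/w4.png

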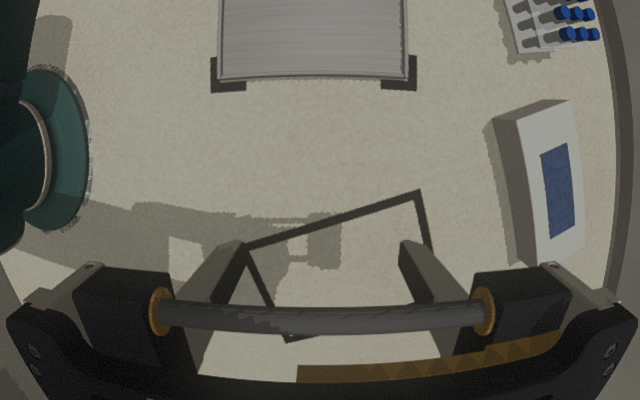

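Tray near rim corners at (217,78),(409,79); near bracket outer corners at (211,92),(417,91).

```bash
python3 - <<'E'
from h import *
P=world('w4',[(217,78),(409.5,79)],.016)[:,:2]; Q=world('w4',[(211,92),(416.5,91)])[:,:2]
for X in (P,Q):
    u=X[1]-X[0]; L=np.hypot(*u); u=u/L; n=np.array([-u[1],u[0]]); print(X,L*1000,'yaw',np.degrees(np.arctan2(u[1],u[0])),'mid',X.mean(0))
print('tray c',P.mean(0)+.075*np.array([-u[1],u[0]]),'mark c',Q.mean(0)+.0865*np.array([-u[1],u[0]]))
a=[cv2.resize(cv2.imread(f'pics/{f}.png')[y:y+100,x:x+130],None,fx=5,fy=5,interpolation=cv2.INTER_CUBIC) for f,x,y in (('s4',235,190),('c4',275,140))]
cv2.imwrite('pics/cmp4.png',cv2.resize(np.hstack(a),(800,308)))
E
```

```text
[[ 0.357  -0.0249]
 [ 0.5702 -0.0825]] 220.80109658480265 yaw -15.140593727234306 mid [ 0.4636 -0.0537]
[[ 0.3405 -0.0357]
 [ 0.5804 -0.0978]] 247.88067558409386 yaw -14.498437755507181 mid [ 0.4604 -0.0667]
tray c [0.4824 0.0189] mark c [0.4821 0.017 ]
```

View pics/cmp4.png

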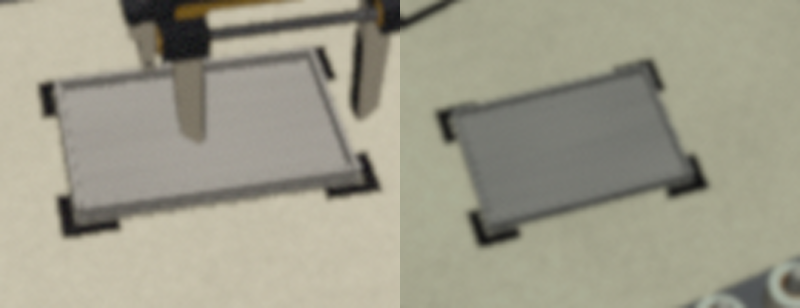

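The tray sits inside all four brackets with even gaps (within 2 mm). Next: a view over the stand.

```bash
python3 -c "
from h import *
to(.539,.247,.30,125)
print(world('scene0',[(115/2.6+245,520/2.6+85)]))"
```

```text
shift [435.7  -8.8 -90.1] turn -9.89 (alt half turn 26.11 ) cur yaw 75.56 q6 -0.19 clk 6.58
[[0.7542 0.2382 0.    ]]
```

```bash
python3 -m inch '[[[40,-1,-40],-1],[[80,-2,-70],-2],[[436,-9,-90],-9.9],[[436,-9,-90],-9.9],[[436,-9,-90],-9.9],[[436,-9,-90],-9.9],[[436,-9,-90],-9.9],[[436,-9,-90],-9.9],[[436,-9,-90],-9.9],[[436,-9,-90],-9.9],[[436,-9,-90],-9.9],[[436,-9,-90],-9.9]]' 0.3
python3 -m inch '[[[3,0,0],0],[[3,0,0],0]]'
python3 -c "
from h import *
s=bot.observe();print(s['ee_pos'])
snap('wrist','w5');snap('side','s5')"
```

```text
clock: 7.58
ee_pos: [0.5389, 0.2532, 0.2976]
eef_rot: [-1.441, -2.788, 0.002]
wrist_force: [-1.2, 0.3, 0.3]
gripper_width: 0.651
grasp_force: 0.0
clock: 7.75
ee_pos: [0.5366, 0.2501, 0.2985]
eef_rot: [-1.447, -2.787, 0.003]
wrist_force: [-0.1, -0.4, -0.1]
gripper_width: 0.65
grasp_force: 0.0
[0.5366 0.2501 0.2985]
```

View pics/w5.png

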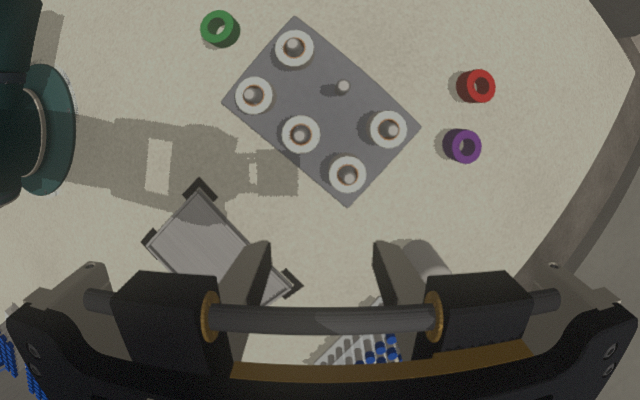

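Five white rolls have tops centred at (294,47),(254,95),(300,133),(348,174),(388,129); bare spindle at (343,86); plate corners (293,17),(420,128),(348,207),(222,101).

```bash
python3 - <<'E'
from h import *
P=world('w5',[(294,47),(254,95),(300,133),(348,174),(388,129)],.052);print(P)
Q=world('w5',[(293,17),(420,128),(348,207),(222,101)],.012);print(Q.mean(0),cv2.minAreaRect((Q[:,:2]*1000).astype(np.float32)))
L=np.array([[-80,40],[-80,-40],[0,-40],[80,-40],[80,40]])/1000
a=L-L.mean(0);b=P[:,:2]-P[:,:2].mean(0);U,_,V=np.linalg.svd(a.T@b);Rm=(U@V).T;print('yaw',np.degrees(np.arctan2(Rm[1,0],Rm[0,0])));t=P[:,:2].mean(0)-Rm@L.mean(0);print('stand',t);S=L@Rm.T+t;print('fit spindles',S,'resid',P[:,:2]-S)
th=np.radians(-14.5);T=np.array([[np.cos(th),-np.sin(th)],[np.sin(th),np.cos(th)]])
print('slots',np.array([[-70,-35],[0,-35],[70,-35],[-70,35],[70,35]])/1000@T.T+[.4825,.019])
to(*S[2],.15,125)
E
```

```text
[[0.4102 0.3696 0.052 ]
 [0.4033 0.2899 0.052 ]
 [0.4806 0.2822 0.052 ]
 [0.562  0.2742 0.052 ]
 [0.5692 0.3526 0.052 ]]
[0.4865 0.3206 0.012 ] ((486.519775390625, 320.55206298828125), (157.39791870117188, 241.6963653564453), 84.13165283203125)
yaw -5.808485903113109
stand [0.4859 0.3216]
fit spindles [[0.4103 0.3695]
 [0.4022 0.2899]
 [0.4818 0.2819]
 [0.5614 0.2738]
 [0.5695 0.3533]] resid [[-0.0001  0.    ]
 [ 0.001  -0.0001]
 [-0.0012  0.0003]
 [ 0.0006  0.0004]
 [-0.0003 -0.0008]]
slots [[ 0.406   0.0026]
 [ 0.4737 -0.0149]
 [ 0.5415 -0.0324]
 [ 0.4235  0.0704]
 [ 0.559   0.0354]]
shift [ 58.5 -26.1 149.7] turn 0.01 (alt half turn -35.99 ) cur yaw 125.04 q6 -0.22 clk 7.85
```

```bash
python3 -m inch '[[[40,-18,35],0],[[58,-26,75],0],[[58,-26,115],0],[[58,-26,155],0],[[58,-26,190],0],[[58,-26,225],0],[[58,-26,245],0],[[58,-26,254],0],[[58,-26,254],0],[[58,-26,254],0]]' 0.5 12
python3 -c "
from h import *
to(.4818,.2819,.044,125)"
```

```text
clock: 8.68
ee_pos: [0.4832, 0.282, 0.0476]
eef_rot: [1.45, 2.786, 0.001]
wrist_force: [-1.1, 0.9, 0.5]
gripper_width: 0.752
grasp_force: 0.0
shift [ 0.7 -1.2  3.6] turn 0.0 (alt half turn -36.0 ) cur yaw 125.02 q6 -0.13 clk 8.68
```

```bash
python3 -m inch '[[[1,-1,3],0],[[1,-1,3],0],[[1,-1,3],0],[[1,-1,3],0],[[1,-1,3],0],[[1,-1,3],0]]' -1 12
python3 -m inch '[[[0,0,-10],0],[[0,0,-30],0],[[0,0,-60],0],[[0,0,-90],0],[[0,0,-90],0]]'
python3 -c "
from h import *
to(.4737,-.0149,.10,125)"
```

```text
clock: 9.18
ee_pos: [0.4816, 0.2828, 0.0443]
eef_rot: [1.449, 2.787, 0.001]
wrist_force: [-1.6, -1.5, 6.8]
gripper_width: 0.54
grasp_force: 12.0
clock: 9.6
ee_pos: [0.483, 0.2836, 0.1403]
eef_rot: [1.447, 2.784, 0.01]
wrist_force: [0.7, -0.4, 0.7]
gripper_width: 0.544
grasp_force: 12.0
shift [-238.9 -179.4   39.1] turn 0.01 (alt half turn -35.99 ) cur yaw 125.07 q6 -0.13 clk 9.6
```

```bash
python3 -m inch '[[[-60,-45,0],0],[[-90,-67,0],0],[[-120,-90,0],0],[[-150,-112,0],0],[[-180,-135,0],0],[[-205,-154,0],0],[[-225,-169,10],0],[[-235,-176,30],0],[[-239,-179,45],0],[[-239,-179,45],0],[[-239,-179,45],0]]'
python3 -c "
from h import *
to(.4737,-.0149,.0385,125);s=bot.observe();print(s['gripper_width'],s['grasp_force'])
a=cv2.imread('pics/s4.png').astype(int);b=snap('side','s6')['color'].astype(int)
print(np.abs(a-b)[225:255,245:300].mean())"
```

```text
clock: 10.52
ee_pos: [0.4718, -0.0159, 0.0884]
eef_rot: [-1.45, -2.786, 0.0]
wrist_force: [0.4, 1.2, -0.8]
gripper_width: 0.542
grasp_force: 12.0
shift [-0.3  2.2 49.9] turn 0.0 (alt half turn -36.0 ) cur yaw 125.02 q6 -0.7 clk 10.52
0.5422924946998883 11.99993465328589
13.865656565656566
```

```bash
cat >> h.py <<'E'
def chk(f,n='side',ref='s4'):
    b=snap(n,f)['color'] if f not in ('s6',) else cv2.imread('pics/'+f+'.png'); a=cv2.imread(f'pics/{ref}.png')
    # tray-corner patches in side view: near-left, far-left, near-right ; static bracket ends included
    for (x,y) in ((258,260),(253,220),(350,247)):
        t=a[y-12:y+12,x-12:x+12]; r=cv2.matchTemplate(b[y-30:y+30,x-30:x+30],t,cv2.TM_CCOEFF_NORMED); _,m,_,l=cv2.minMaxLoc(r); print((x,y),round(m,3),l[0]-18,l[1]-18)
E
python3 -c "
from h import *
chk('s5x');chk('s6')"
```

```text
(258, 260) 0.899 0 0
(253, 220) 0.999 0 0
(350, 247) 0.999 0 0
(258, 260) 0.899 0 0
(253, 220) 0.999 0 0
(350, 247) 1.0 0 0
```

Tray has not moved (the one lower score is shadow). Place.

```bash
python3 -m inch '[[[0,2,20],0],[[0,2,38],0],[[0,2,46],0],[[0,2,50],0],[[0,2,50],0],[[0,2,50],0]]'
python3 -m inch '[[[0,0,0],0],[[0,0,0],0],[[0,0,0],0],[[0,0,-10],0],[[0,0,-40],0],[[0,0,-80],0],[[0,0,-110],0]]' 0.5
python3 -c "
from h import *
to(.5614,.2738,.13,125)"
```

```text
clock: 11.12
ee_pos: [0.4741, -0.0145, 0.0394]
eef_rot: [1.448, 2.787, 0.001]
wrist_force: [-0.6, -0.2, -0.3]
gripper_width: 0.541
grasp_force: 12.0
clock: 11.7
ee_pos: [0.4736, -0.0148, 0.1518]
eef_rot: [1.449, 2.786, 0.001]
wrist_force: [1.0, -0.0, 0.2]
gripper_width: 0.748
grasp_force: 0.0
shift [185.8 237.6  21.9] turn 0.01 (alt half turn -35.99 ) cur yaw 125.06 q6 -0.7 clk 11.7
```

```bash
python3 -m inch '[[[26,34,0],0],[[52,67,0],0],[[78,100,0],0],[[104,133,0],0],[[130,166,0],0],[[155,198,0],0],[[172,220,0],0],[[182,233,5],0],[[186,238,20],0],[[186,238,20],0]]' 0.5
python3 -c "
from h import *
to(.5614,.2738,.044,125)"
```

```text
clock: 12.53
ee_pos: [0.5607, 0.2747, 0.1255]
eef_rot: [-1.446, -2.786, 0.004]
wrist_force: [0.5, -0.8, -1.7]
gripper_width: 0.748
grasp_force: 0.0
shift [-1.2  0.3 81.5] turn 0.03 (alt half turn -35.97 ) cur yaw 125.13 q6 -0.2 clk 12.53
```

```bash
python3 -m inch '[[[0,0,35],0],[[0,0,65],0],[[0,0,80],0],[[0,0,84],0],[[0,0,84],0],[[0,0,84],0]]'
python3 -m inch '[[[0,0,0],0],[[0,0,0],0],[[0,0,0],0],[[0,0,0],0],[[0,0,0],0],[[0,0,-10],0],[[0,0,-30],0],[[0,0,-60],0],[[0,0,-90],0],[[0,0,-90],0]]' -1 12
python3 -c "
from h import *
to(.5415,-.0324,.10,125)"
```

```text
clock: 13.03
ee_pos: [0.5622, 0.274, 0.046]
eef_rot: [1.449, 2.786, 0.002]
wrist_force: [0.5, -0.6, 1.0]
gripper_width: 0.748
grasp_force: 0.0
clock: 13.87
ee_pos: [0.5634, 0.2751, 0.1415]
eef_rot: [1.447, 2.783, 0.009]
wrist_force: [-0.1, 0.8, 0.8]
gripper_width: 0.532
grasp_force: 11.9
shift [-239.1 -194.9   40.3] turn 0.01 (alt half turn -35.99 ) cur yaw 125.07 q6 -0.2 clk 13.87
```

```bash
python3 -m inch '[[[-60,-49,0],0],[[-90,-73,0],0],[[-120,-98,0],0],[[-150,-122,0],0],[[-180,-147,0],0],[[-205,-167,0],0],[[-225,-184,10],0],[[-235,-192,30],0],[[-239,-195,45],0],[[-239,-195,45],0],[[-239,-195,45],0],[[-239,-195,45],0]]'
python3 -c "
from h import *
to(.5415,-.0324,.04,125);chk('s7')"
```

```text
clock: 14.87
ee_pos: [0.5397, -0.0329, 0.0904]
eef_rot: [1.448, 2.787, 0.001]
wrist_force: [-0.0, 0.1, -0.3]
gripper_width: 0.534
grasp_force: 11.9
shift [-0.6  1.7 50.4] turn 0.02 (alt half turn -35.98 ) cur yaw 125.09 q6 -0.72 clk 14.87
(258, 260) 0.751 0 1
(253, 220) 0.879 0 0
(350, 247) 0.678 -10 -9
```

```bash
python3 - <<'E'
from h import *
b=snap('scene','c7')['color']; a=cv2.imread('pics/c4.png')
for (x,y) in ((291,178),(356,164),(371,198),(303,215)):
    t=a[y-10:y+10,x-10:x+10]; r=cv2.matchTemplate(b[y-25:y+25,x-25:x+25],t,cv2.TM_CCOEFF_NORMED); _,m,_,l=cv2.minMaxLoc(r); print((x,y),round(m,3),l[0]-15,l[1]-15)
E
```

```text
(291, 178) 0.715 -6 -15
(356, 164) 0.574 -1 -2
(371, 198) 0.857 1 0
(303, 215) 0.886 -5 3
```

```bash
python3 - <<'E'
from h import *
a=[cv2.resize(cv2.imread(f'pics/{f}.png')[y:y+110,x:x+140],(400,314),interpolation=cv2.INTER_CUBIC) for f,x,y in (('s7',235,185),('c7',265,130))]
cv2.imwrite('pics/cmp7.png',np.hstack(a))
E
```

```text
(no output)
```

View pics/cmp7.png

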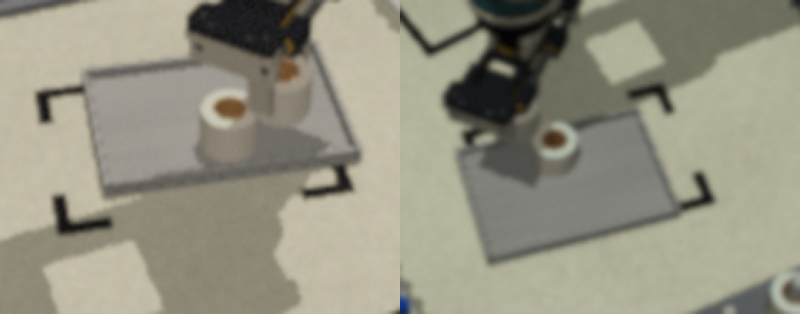

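The tray was knocked: it's off the brackets, with rim corners in the left crop at (104,188),(360,157),(83,72), right crop at (487,262),(680,213),(460,152),(640,110).

```bash
python3 - <<'E'
from h import *
k=400/140
A=world('s7',[(x/k+235,y/k+185) for x,y in ((83,72),(104,188),(360,157))],.016)[:,:2]
B=world('c7',[((x-400)/k+265,y/k+130) for x,y in ((680,213),(487,262),(460,152),(640,110))],.016)[:,:2]
print(A,(A[0]+A[2])/2);u=A[2]-A[1];print(np.degrees(np.arctan2(u[1],u[0])),np.hypot(*u))
print(B,B.mean(0),cv2.minAreaRect((B*1000).astype(np.float32)))
# same method on reference picture, tray known at (.4824,.0189)
k2=800/1300*5
C=world('s4',[(x/k2+235,y/k2+190) for x,y in ((57,86),(78,211),(357,176))],.016)[:,:2];print('ref',C,(C[0]+C[2])/2)
E
```

```text
[[ 0.4279  0.1215]
 [ 0.3892 -0.0204]
 [ 0.5958 -0.0799]] [0.5119 0.0208]
-16.059938163593955 0.21505145474549667
[[ 0.4334  0.1328]
 [ 0.6435  0.0776]
 [ 0.5998 -0.063 ]
 [ 0.3931 -0.0076]] [0.5174 0.035 ] ((518.2804565429688, 35.03033447265625), (147.12646484375, 219.83680725097656), 74.99066925048828)
ref [[ 0.3929  0.1051]
 [ 0.357  -0.0322]
 [ 0.5621 -0.0905]] [0.4775 0.0073]
```

```bash
python3 -m inch '[[[-5,20,0],0],[[-9,39,0],0],[[-9,39,20],0],[[-9,39,38],0],[[-9,39,46],0],[[-9,39,50],0],[[-9,39,51],0],[[-9,39,51],0]]'
python3 -m inch '[[[0,0,0],0],[[0,0,0],0],[[0,0,0],0],[[0,0,-10],0],[[0,0,-40],0],[[0,0,-80],0],[[0,0,-110],0],[[0,0,-110],0]]' 0.5
python3 -c "
from h import *
th=np.radians(-14.5);u=np.array([np.cos(th),np.sin(th)]);n=np.array([-u[1],u[0]])
c=np.array([.517,.033]); p=c-.078*u; to(*p,.12,165.5)
chk('s8')"
```

```text
clock: 15.63
ee_pos: [0.5767, -0.0183, 0.0392]
eef_rot: [1.449, 2.787, 0.001]
wrist_force: [0.4, -0.8, -0.5]
gripper_width: 0.531
grasp_force: 11.9
clock: 16.3
ee_pos: [0.5786, -0.0186, 0.1564]
eef_rot: [1.445, 2.78, 0.006]
wrist_force: [0.4, 0.2, 1.2]
gripper_width: 0.75
grasp_force: 0.0
shift [137.1 -71.6  35.1] turn -8.09 (alt half turn 27.91 ) cur yaw 125.06 q6 -0.69 clk 16.3
(258, 260) 0.757 0 1
(253, 220) 0.879 0 0
(350, 247) 0.701 0 0
```

```bash
python3 -m inch '[[[40,-20,0],-1.2],[[75,-40,0],-2.5],[[110,-57,0],-3.8],[[137,-72,0],-5.1],[[137,-72,10],-6.4],[[137,-72,30],-7.6],[[137,-72,35],-8.1],[[137,-72,35],-8.1],[[137,-72,35],-8.1]]' 0.7
python3 -c "
from h import *
to(.4415,.0525,.026,165.5)
to(.3961,.0643,.026,165.5)
snap('wrist','w9')"
```

```text
clock: 17.1
ee_pos: [0.4385, 0.0524, 0.1132]
eef_rot: [-0.398, -3.116, 0.0]
wrist_force: [0.6, -0.2, 0.4]
gripper_width: 0.848
grasp_force: 0.0
shift [-2.9  0.9 87.2] turn -0.01 (alt half turn 35.99 ) cur yaw 165.46 q6 -1.26 clk 17.1
shift [44.   0.9 87.2] turn -0.01 (alt half turn 35.99 ) cur yaw 165.46 q6 -1.26 clk 17.1
```

View pics/w9.png

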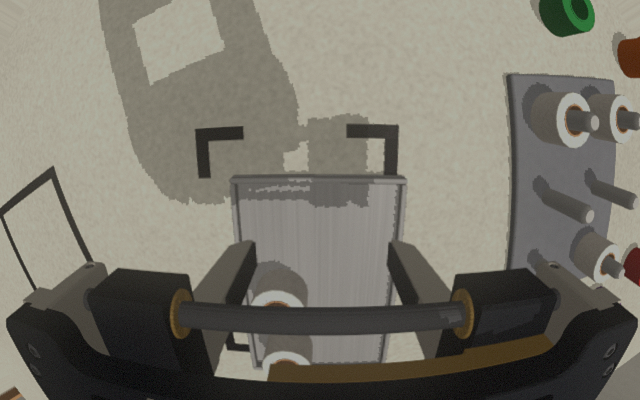

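Tray's left-end rim corners at (232,178),(405,178); bracket outer corners at (196,130),(398,126); both rolls stand in the tray.

```bash
python3 - <<'E'
from h import *
P=world('w9',[(232,178),(405,178)],.016)[:,:2]; Q=world('w9',[(196,130),(398,126)])[:,:2]
for X,h in ((P,.11),(Q,.124)):
    v=X[1]-X[0]; L=np.hypot(*v); v=v/L; u=np.array([v[1],-v[0]]); print(X,L,'yaw',np.degrees(np.arctan2(u[1],u[0])),'c',X.mean(0)+h*u)
E
```

```text
[[ 0.3907 -0.0111]
 [ 0.427   0.1288]] 0.1445668496860414 yaw -14.555555507697056 c [0.5153 0.0312]
[[ 0.3415 -0.0363]
 [ 0.3849  0.1356]] 0.17731341582129245 yaw -14.16375789553411 c [0.4834 0.0193]
```

```bash
python3 -m inch '[[[0,1,30],0],[[0,1,60],0],[[0,1,80],0],[[0,1,87],0],[[0,1,87],0],[[7,1,87],0],[[14,1,87],0],[[20,1,87],0],[[26,1,87],0],[[32,1,87],0],[[38,1,87],0],[[41,1,87],0]]'
python3 -m inch '[[[2,0,0],0],[[2,0,0],0],[[2,0,0],0],[[-8,0,0],0],[[-10,0,-40],0],[[-10,0,-80],0],[[-10,0,-100],0],[[-10,0,-100],0]]'
python3 -c "
from h import *
to(.5165,.1498,.13,75.5)"
```

```text
clock: 18.15
ee_pos: [0.3994, 0.0638, 0.0276]
eef_rot: [0.394, 3.114, 0.001]
wrist_force: [5.7, -1.5, 4.2]
gripper_width: 0.853
grasp_force: 2.7
clock: 18.82
ee_pos: [0.4103, 0.0613, 0.1307]
eef_rot: [0.394, 3.112, 0.002]
wrist_force: [0.1, -0.4, 0.5]
gripper_width: 0.848
grasp_force: 0.0
shift [-80.8 112.2   1.2] turn 18.01 (alt half turn -17.99 ) cur yaw 165.56 q6 -1.23 clk 18.82
```

```bash
python3 -m inch '[[[-14,19,0],1.4],[[-28,38,0],2.8],[[-42,57,0],4.2],[[-55,76,0],5.6],[[-68,95,0],7],[[-81,112,0],8.4],[[-81,112,0],9.8],[[-81,112,0],11.2],[[-81,112,0],12.6],[[-81,112,0],14],[[-81,112,0],15.4],[[-81,112,0],16.8]]' 1
python3 -m inch '[[[0,0,0],1.2],[[0,0,35],1.2],[[0,0,70],1.2],[[0,0,98],1.2],[[0,0,106],1.2],[[0,0,107],1.2],[[0,0,107],1.2]]'
python3 -c "
from h import *
to(.5165,.1498,.022,75.5)
m=np.array([.4828,.0193]);n=np.array([.2504,.9681]);to(*(m+.0851*n),.022,75.5)"
```

```text
clock: 19.82
ee_pos: [0.5147, 0.1493, 0.1248]
eef_rot: [-2.384, -2.044, 0.004]
wrist_force: [-0.6, -0.1, -0.3]
gripper_width: 0.999
grasp_force: 0.0
clock: 20.4
ee_pos: [0.5147, 0.1492, 0.0185]
eef_rot: [-2.482, -1.924, 0.003]
wrist_force: [0.7, -0.1, 0.5]
gripper_width: 0.997
grasp_force: 0.0
shift [ 1.   1.6 -3.5] turn 0.01 (alt half turn -35.99 ) cur yaw 75.55 q6 0.49 clk 20.4
shift [-48.7   1.6  -3.5] turn 0.01 (alt half turn -35.99 ) cur yaw 75.55 q6 0.49 clk 20.4
```

```bash
python3 -m inch '[[[-8,2,-3],0],[[-18,2,-3],0],[[-26,2,-3],0],[[-31,2,-3],0],[[-36,2,-3],0],[[-41,2,-3],0],[[-45,2,-3],0],[[-48,2,-3],0],[[-49,2,-3],0],[[-49,2,-3],0],[[-30,2,-3],0],[[-10,2,-20],0]]'
python3 -m inch '[[[0,0,-40],0],[[0,0,-80],0],[[0,0,-120],0],[[0,0,-120],0]]'
python3 -c "
from h import *
print(bot.observe()['ee_pos'])
chk('s10')
snap('wrist','w10');g=snap('scene','c10')['color']
a=[cv2.resize(cv2.imread(f'pics/{f}.png')[y:y+110,x:x+140],(400,314),interpolation=cv2.INTER_CUBIC) for f,x,y in (('s10',235,185),('c10',265,130))]
cv2.imwrite('pics/cmp10.png',np.hstack(a))
b=g; a=cv2.imread('pics/c4.png')
for (x,y) in ((291,178),(356,164),(371,198),(303,215)):
    t=a[y-10:y+10,x-10:x+10]; r=cv2.matchTemplate(b[y-25:y+25,x-25:x+25],t,cv2.TM_CCOEFF_NORMED); _,m,_,l=cv2.minMaxLoc(r); print((x,y),round(m,3),l[0]-15,l[1]-15)
"
```

```text
clock: 21.4
ee_pos: [0.5133, 0.1387, 0.0367]
eef_rot: [-2.483, -1.922, 0.007]
wrist_force: [-1.0, -1.0, -0.7]
gripper_width: 1.0
grasp_force: 0.0
clock: 21.73
ee_pos: [0.5171, 0.1398, 0.1675]
eef_rot: [2.479, 1.922, 0.013]
wrist_force: [0.4, 0.6, 1.9]
gripper_width: 0.999
grasp_force: 0.0
[0.5171 0.1398 0.1675]
(258, 260) 0.889 0 0
(253, 220) 0.851 0 0
(350, 247) 0.962 0 0
(291, 178) 0.936 0 0
(356, 164) 0.485 -1 -15
(371, 198) 0.88 0 0
(303, 215) 0.991 0 0
```

Tray corners match the reference picture at zero shift. Continue with roll 3.

```bash
python3 -c "
from h import *
to(.4022,.2899,.15,125)"
```

```text
shift [ 118.  -146.5    8.9] turn -9.89 (alt half turn 26.11 ) cur yaw 75.57 q6 0.47 clk 21.88
```

```bash
python3 -m inch '[[[22,-28,0],-1.4],[[44,-55,0],-2.8],[[66,-82,0],-4.2],[[88,-108,0],-5.6],[[105,-130,0],-7],[[115,-143,5],-8.4],[[118,-146,9],-9.8],[[118,-146,9],-9.89],[[118,-146,9],-9.89],[[118,-146,9],-9.89]]' 0.5
python3 -c "
from h import *
to(.4022,.2899,.044,125)"
```

```text
clock: 22.72
ee_pos: [0.4029, 0.2893, 0.1496]
eef_rot: [-1.456, -2.783, 0.002]
wrist_force: [0.4, -0.6, -0.7]
gripper_width: 0.752
grasp_force: 0.0
shift [  0.9  -0.1 105.6] turn -0.05 (alt half turn 35.95 ) cur yaw 124.75 q6 -0.04 clk 22.72
```

```bash
python3 -m inch '[[[1,0,40],0],[[1,0,75],0],[[1,0,98],0],[[1,0,104],0],[[1,0,105],0],[[1,0,105],0]]'
python3 -m inch '[[[0,0,0],0],[[0,0,0],0],[[0,0,0],0],[[0,0,0],0],[[0,0,0],0],[[0,0,-10],0],[[0,0,-30],0],[[0,0,-60],0],[[0,0,-90],0],[[0,0,-90],0],[[0,0,-90],0]]' -1 12
python3 -c "
from h import *
to(.406,.0026,.10,125);chk('s11')"
```

```text
clock: 23.22
ee_pos: [0.4029, 0.2906, 0.0464]
eef_rot: [1.453, 2.785, 0.001]
wrist_force: [0.4, 0.3, -0.3]
gripper_width: 0.749
grasp_force: 0.0
clock: 24.13
ee_pos: [0.4028, 0.2911, 0.1376]
eef_rot: [1.45, 2.785, 0.005]
wrist_force: [0.2, -0.5, -0.5]
gripper_width: 0.537
grasp_force: 12.0
shift [-238.1 -163.1   37.1] turn 0.0 (alt half turn -36.0 ) cur yaw 125.01 q6 -0.04 clk 24.13
(258, 260) 0.982 0 0
(253, 220) 0.976 0 0
(350, 247) 0.962 0 0
```

```bash
python3 -m inch '[[[-60,-41,0],0],[[-90,-62,0],0],[[-120,-82,0],0],[[-150,-103,0],0],[[-180,-123,0],0],[[-205,-140,0],0],[[-225,-154,10],0],[[-235,-161,30],0],[[-238,-163,45],0],[[-238,-163,45],0],[[-238,-163,45],0],[[-238,-163,45],0]]'
python3 -c "
from h import *
to(.406,.0026,.04,125)"
```

```text
clock: 25.18
ee_pos: [0.4054, 0.0026, 0.0907]
eef_rot: [-1.45, -2.787, 0.0]
wrist_force: [-0.1, -0.7, 0.0]
gripper_width: 0.542
grasp_force: 12.0
shift [-0.4  0.5 50.7] turn 0.01 (alt half turn -35.99 ) cur yaw 125.04 q6 -0.67 clk 25.18
```

Place, then go over roll 4 at (.4103,.3695).

```bash
python3 -m inch '[[[0,0,20],0],[[0,0,38],0],[[0,0,46],0],[[0,0,50],0],[[0,0,50],0],[[0,0,50],0]]'
python3 -m inch '[[[0,0,0],0],[[0,0,0],0],[[0,0,0],0],[[0,0,-10],0],[[0,0,-40],0],[[0,0,-80],0],[[0,0,-110],0],[[0,0,-110],0]]' 0.5
python3 -c "
from h import *
to(.4103,.3695,.13,125)"
```

```text
clock: 25.68
ee_pos: [0.4057, 0.0024, 0.0412]
eef_rot: [1.449, 2.787, 0.0]
wrist_force: [-0.0, 0.4, -0.4]
gripper_width: 0.542
grasp_force: 12.0
clock: 26.35
ee_pos: [0.4072, 0.0021, 0.1576]
eef_rot: [1.447, 2.78, 0.005]
wrist_force: [0.1, 0.5, 1.6]
gripper_width: 0.747
grasp_force: 0.0
shift [299.3 213.2  27.5] turn 0.0 (alt half turn -36.0 ) cur yaw 125.01 q6 -0.67 clk 26.35
```

```bash
python3 -m inch '[[[32,23,0],0],[[64,46,0],0],[[96,68,0],0],[[128,91,0],0],[[160,114,0],0],[[192,137,0],0],[[224,159,0],0],[[254,181,0],0],[[280,199,0],0],[[294,209,10],0],[[299,213,20],0],[[299,213,20],0]]' 0.5
python3 -m inch '[[[0,0,0],0],[[0,0,0],0]]'
python3 -c "
from h import *
to(.4103,.3695,.044,125)"
```

```text
clock: 27.35
ee_pos: [0.4074, 0.3696, 0.1283]
eef_rot: [-1.448, -2.787, 0.005]
wrist_force: [-0.3, -0.3, -0.4]
gripper_width: 0.751
grasp_force: 0.0
clock: 27.52
ee_pos: [0.4084, 0.3683, 0.1308]
eef_rot: [1.451, 2.786, -0.0]
wrist_force: [-0.3, -0.0, -0.1]
gripper_width: 0.748
grasp_force: 0.0
shift [-0.1  2.2 86.8] turn -0.01 (alt half turn 35.99 ) cur yaw 124.96 q6 0.08 clk 27.52
```

```bash
python3 -m inch '[[[0,2,35],0],[[0,2,65],0],[[0,2,82],0],[[0,2,86],0],[[0,2,86],0],[[0,2,86],0]]'
python3 -m inch '[[[0,0,0],0],[[0,0,0],0],[[0,0,0],0],[[0,0,0],0],[[0,0,0],0],[[0,0,-10],0],[[0,0,-30],0],[[0,0,-60],0],[[0,0,-90],0],[[0,0,-90],0],[[0,0,-90],0]]' -1 12
python3 -c "
from h import *
to(.4235,.0704,.10,125);chk('s12')"
```

```text
clock: 28.02
ee_pos: [0.4106, 0.3704, 0.046]
eef_rot: [1.451, 2.786, 0.002]
wrist_force: [0.5, 0.2, 0.1]
gripper_width: 0.751
grasp_force: 0.0
clock: 28.93
ee_pos: [0.4104, 0.371, 0.1365]
eef_rot: [1.45, 2.786, 0.005]
wrist_force: [-0.5, -0.5, -0.9]
gripper_width: 0.54
grasp_force: 12.0
shift [-253.7 -161.8   35.9] turn 0.0 (alt half turn -36.0 ) cur yaw 125.02 q6 0.08 clk 28.93
(258, 260) 0.958 0 0
(253, 220) 0.977 0 0
(350, 247) 0.962 0 0
```

```bash
python3 -m inch '[[[-35,-22,0],0],[[-68,-43,0],0],[[-100,-64,0],0],[[-133,-85,0],0],[[-166,-106,0],0],[[-199,-127,0],0],[[-227,-145,0],0],[[-244,-156,20],0],[[-254,-162,40],0],[[-254,-162,45],0],[[-254,-162,45],0],[[-254,-162,45],0]]'
python3 -c "
from h import *
to(.4235,.0704,.04,125)"
```

```text
clock: 29.98
ee_pos: [0.4227, 0.0701, 0.0893]
eef_rot: [-1.45, -2.786, 0.001]
wrist_force: [0.1, 0.1, 0.5]
gripper_width: 0.536
grasp_force: 12.0
shift [-0.2  0.9 49.3] turn 0.0 (alt half turn -36.0 ) cur yaw 125.02 q6 -0.51 clk 29.98
```

```bash
python3 -m inch '[[[0,1,20],0],[[0,1,38],0],[[0,1,46],0],[[0,1,49],0],[[0,1,49],0],[[0,1,49],0]]'
python3 -m inch '[[[0,0,0],0],[[0,0,0],0],[[0,0,0],0],[[0,0,-10],0],[[0,0,-40],0],[[0,0,-80],0],[[0,0,-110],0],[[0,0,-110],0]]' 0.5
python3 -c "
from h import *
to(.5695,.3533,.13,125)"
```

```text
clock: 30.48
ee_pos: [0.4241, 0.0705, 0.0414]
eef_rot: [1.449, 2.787, 0.001]
wrist_force: [0.0, -0.7, 0.3]
gripper_width: 0.538
grasp_force: 12.0
clock: 31.15
ee_pos: [0.4257, 0.0703, 0.1576]
eef_rot: [1.447, 2.78, 0.007]
wrist_force: [1.0, -0.1, 2.1]
gripper_width: 0.746
grasp_force: 0.0
shift [149.5 280.   29.1] turn 0.0 (alt half turn -36.0 ) cur yaw 125.01 q6 -0.51 clk 31.15
```

```bash
python3 -m inch '[[[17,32,0],0],[[34,64,0],0],[[51,96,0],0],[[68,128,0],0],[[85,160,0],0],[[102,192,0],0],[[119,223,0],0],[[134,251,0],0],[[144,270,5],0],[[149,280,15],0],[[149,280,22],0],[[149,280,22],0]]' 0.5
python3 -m inch '[[[0,0,0],0],[[0,0,0],0]]'
python3 -c "
from h import *
to(.5695,.3533,.044,125)"
```

```text
clock: 32.15
ee_pos: [0.5669, 0.3525, 0.1264]
eef_rot: [-1.449, -2.786, 0.004]
wrist_force: [-0.0, -0.4, -0.4]
gripper_width: 0.748
grasp_force: 0.0
clock: 32.32
ee_pos: [0.5675, 0.352, 0.1291]
eef_rot: [1.451, 2.786, 0.001]
wrist_force: [-0.1, -0.4, -0.1]
gripper_width: 0.747
grasp_force: 0.0
shift [-0.1  2.3 85.2] turn -0.0 (alt half turn 36.0 ) cur yaw 124.98 q6 -0.09 clk 32.32
```

```bash
python3 -m inch '[[[0,2,35],0],[[0,2,65],0],[[0,2,80],0],[[0,2,84],0],[[0,2,84],0],[[0,2,84],0]]'
python3 -m inch '[[[0,0,0],0],[[0,0,0],0],[[0,0,0],0],[[0,0,0],0],[[0,0,0],0],[[0,0,-10],0],[[0,0,-30],0],[[0,0,-60],0],[[0,0,-90],0],[[0,0,-90],0],[[0,0,-90],0]]' -1 12
python3 -c "
from h import *
to(.559,.0354,.10,125);chk('s13')"
```

```text
clock: 32.82
ee_pos: [0.5698, 0.3541, 0.0462]
eef_rot: [1.45, 2.786, 0.002]
wrist_force: [-0.6, 0.0, 0.3]
gripper_width: 0.749
grasp_force: 0.0
clock: 33.73
ee_pos: [0.5698, 0.3543, 0.137]
eef_rot: [1.449, 2.785, 0.005]
wrist_force: [-0.3, 0.0, -1.3]
gripper_width: 0.53
grasp_force: 11.9
shift [-255.  -192.    36.4] turn 0.0 (alt half turn -36.0 ) cur yaw 125.01 q6 -0.09 clk 33.73
(258, 260) 0.958 0 0
(253, 220) 0.836 0 0
(350, 247) 0.961 0 0
```

```bash
python3 -m inch '[[[-34,-25,0],0],[[-67,-50,0],0],[[-100,-75,0],0],[[-133,-100,0],0],[[-166,-125,0],0],[[-199,-150,0],0],[[-227,-171,0],0],[[-245,-184,20],0],[[-255,-192,40],0],[[-255,-192,45],0],[[-255,-192,45],0],[[-255,-192,45],0]]'
python3 -c "
from h import *
to(.559,.0354,.04,125)"
```

```text
clock: 34.78
ee_pos: [0.5581, 0.0355, 0.0892]
eef_rot: [-1.45, -2.786, 0.001]
wrist_force: [0.3, 0.7, -0.6]
gripper_width: 0.53
grasp_force: 11.9
shift [-0.6  0.7 49.2] turn 0.0 (alt half turn -36.0 ) cur yaw 125.02 q6 -0.59 clk 34.78
```

```bash
python3 -m inch '[[[0,1,20],0],[[0,1,38],0],[[0,1,46],0],[[0,1,49],0],[[0,1,49],0],[[0,1,49],0]]'
python3 -m inch '[[[0,0,0],0],[[0,0,0],0],[[0,0,0],0],[[0,0,-10],0],[[0,0,-40],0],[[0,0,-80],0],[[0,0,-110],0],[[0,0,-110],0]]' 0.5
python3 -c "
from h import *
m=np.array([.4828,.0193]);n=np.array([.2504,.9681]);to(*(m+.115*n),.14,75.5)"
```

```text
clock: 35.28
ee_pos: [0.5596, 0.0359, 0.0414]
eef_rot: [1.449, 2.786, 0.001]
wrist_force: [0.1, 1.1, -0.2]
gripper_width: 0.529
grasp_force: 11.9
clock: 35.95
ee_pos: [0.5612, 0.0355, 0.1583]
eef_rot: [1.447, 2.78, 0.007]
wrist_force: [0.7, -0.4, 1.0]
gripper_width: 0.75
grasp_force: 0.0
shift [106.5  13.8  17.8] turn 9.9 (alt half turn -26.1 ) cur yaw 125.01 q6 -0.59 clk 35.95
```

```bash
python3 -m inch '[[[35,5,0],1.4],[[70,9,0],2.8],[[106,14,0],4.2],[[106,14,0],5.6],[[106,14,0],7],[[106,14,5],8.4],[[106,14,12],9.8],[[106,14,15],9.9],[[106,14,15],9.9],[[106,14,15],9.9]]' 1
python3 -c "
from h import *
m=np.array([.4828,.0193]);n=np.array([.2504,.9681]);to(*(m+.115*n),.022,75.5)
chk('s14');snap('scene','c14')
a=[cv2.resize(cv2.imread(f'pics/{f}.png')[y:y+110,x:x+140],(400,314),interpolation=cv2.INTER_CUBIC) for f,x,y in (('s14',235,185),('c14',265,130))]
cv2.imwrite('pics/cmp14.png',np.hstack(a))"
```

```text
clock: 36.78
ee_pos: [0.5097, 0.1303, 0.1357]
eef_rot: [2.48, 1.929, 0.0]
wrist_force: [-0.5, 0.1, 0.1]
gripper_width: 0.999
grasp_force: 0.0
shift [  0.8   1.7 113.7] turn 0.05 (alt half turn -35.95 ) cur yaw 75.74 q6 0.45 clk 36.78
(258, 260) 0.893 0 0
(253, 220) 0.84 0 0
(350, 247) 0.962 0 0
```

View pics/cmp14.png

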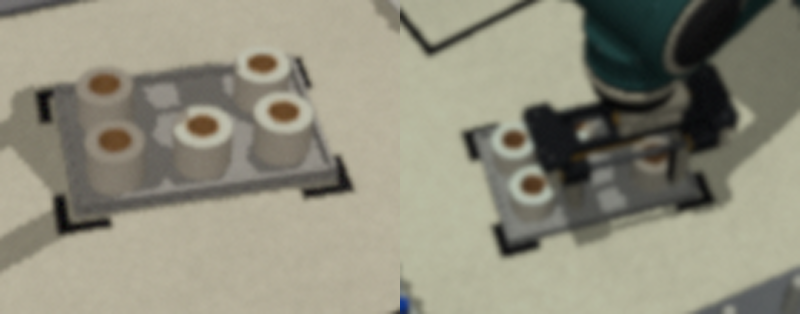

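All five rolls stand in the tray, which sits inside all four brackets. Now descend behind the +y face.

```bash
sed -i 's/+(90 if side<0 else -90)/+90/' h.py
python3 -m inch '[[[0,2,35],0],[[0,2,70],0],[[0,2,100],0],[[0,2,111],0],[[0,2,112],0],[[-10,2,112],0],[[-18,2,112],0],[[-24,2,112],0],[[-24,2,112],0]]' 1
python3 -c "
from h import *
arc([.4828,.0193],-14.5,[.4427,-.314],4,1,36,off=.0851)"
```

```text
clock: 37.63
ee_pos: [0.5061, 0.1054, 0.025]
eef_rot: [2.484, 1.922, 0.003]
wrist_force: [0.2, -0.2, 0.2]
gripper_width: 0.997
grasp_force: 0.0
[[-4,-1,3],-0.01],[[-13,-2,3],-0.11],[[-23,-3,3],-0.21],[[-32,-4,3],-0.32],[[-42,-4,3],-0.42],[[-51,-5,3],-0.52],[[-60,-6,3],-0.62],[[-70,-6,3],-0.73],[[-79,-6,3],-0.83],[[-89,-7,3],-0.93],[[-98,-7,3],-1.04],[[-107,-7,3],-1.14],[[-117,-7,3],-1.24],[[-126,-7,3],-1.34],[[-136,-7,3],-1.45],[[-145,-7,3],-1.55],[[-155,-7,3],-1.65],[[-164,-6,3],-1.75],[[-173,-6,3],-1.86],[[-183,-5,3],-1.96],[[-192,-5,3],-2.06],[[-202,-4,3],-2.17],[[-211,-3,3],-2.27],[[-220,-2,3],-2.37],[[-230,-1,3],-2.47],[[-239,-0,3],-2.58],[[-248,1,3],-2.68],[[-258,2,3],-2.78],[[-267,3,3],-2.89],[[-276,5,3],-2.99],[[-286,6,3],-3.09],[[-295,8,3],-3.19],[[-304,9,3],-3.30],[[-314,11,3],-3.40],[[-323,13,3],-3.50],[[-332,15,3],-3.60],[[-341,17,3],-3.71],
 [0.5061 0.1054 0.025 ] 75.46344931856981
```

```bash
python3 -m inch '[[[-4,-1,1],0],[[-9,-1,1],-0.06],[[-16,-2,1],-0.14],[[-25,-3,1],-0.24],[[-35,-4,1],-0.35],[[-45,-5,1],-0.46],[[-55,-5,1],-0.57],[[-65,-6,1],-0.68],[[-75,-6,1],-0.79],[[-85,-7,1],-0.89],[[-95,-7,1],-1.0],[[-105,-7,1],-1.11]]' 1
python3 -c "
from h import *
M=lambda:0
s=bot.observe(); Mm=R.from_rotvec(s['eef_rot']).as_matrix(); y=np.degrees(np.arctan2(Mm[1,0],Mm[0,0]))-90
a=np.radians(y); c=s['ee_pos'][:2]-.0851*np.array([-np.sin(a),np.cos(a)]); print(c,y)
arc(c,y,[.4427,-.314],4,1,23,off=.0851,z=.024)"
```

```text
clock: 38.63
ee_pos: [0.4729, 0.0067, 0.0231]
eef_rot: [2.387, 2.043, 0.003]
wrist_force: [1.0, 6.4, 3.8]
gripper_width: 1.0
grasp_force: 3.1
[ 0.4597 -0.0774] -8.883520616810188
[[0,0,-1],-0.00],[[-10,-1,-1],-0.11],[[-21,-2,-1],-0.22],[[-31,-3,-1],-0.34],[[-41,-4,-1],-0.45],[[-52,-4,-1],-0.56],[[-62,-5,-1],-0.67],[[-73,-5,-1],-0.78],[[-83,-6,-1],-0.90],[[-93,-6,-1],-1.01],[[-104,-6,-1],-1.12],[[-114,-6,-1],-1.23],[[-124,-6,-1],-1.34],[[-135,-6,-1],-1.46],[[-145,-6,-1],-1.57],[[-156,-6,-1],-1.68],[[-166,-5,-1],-1.79],[[-176,-5,-1],-1.90],[[-187,-4,-1],-2.02],[[-197,-3,-1],-2.13],[[-207,-2,-1],-2.24],[[-218,-1,-1],-2.35],[[-228,-0,-1],-2.46],[[-239,1,-1],-2.58],
 [0.4729 0.0067 0.0231] 81.11647938318981
```

```bash
python3 -m inch '[[[-8,-1,-1],-0.09],[[-18,-2,-1],-0.19],[[-28,-3,-1],-0.3],[[-38,-4,-1],-0.41],[[-48,-4,-1],-0.52],[[-59,-5,-1],-0.64],[[-70,-5,-1],-0.75],[[-80,-6,-1],-0.86],[[-90,-6,-1],-0.97],[[-100,-6,-1],-1.08],[[-108,-6,-1],-1.17],[[-114,-6,-1],-1.23]]' 1
python3 - <<'E'
from h import *
s=bot.observe(); Mm=R.from_rotvec(s['eef_rot']).as_matrix(); y=np.degrees(np.arctan2(Mm[1,0],Mm[0,0]))-90
a=np.radians(y); c=s['ee_pos'][:2]-.0851*np.array([-np.sin(a),np.cos(a)]); print(c,y,s['ee_pos'])
arc(c,y,[.4427,-.314],4,1,12,off=.0851,z=.023)
snap('side','s15');snap('scene','c15')
P=np.array([[-110,75],[110,75],[110,-75],[-110,-75]])/1000@np.array([[np.cos(a),np.sin(a)],[-np.sin(a),np.cos(a)]])+c;print(P)
def proj(f,X):
    d=np.load(f'pics/{f}.npz');F=200/np.tan(np.radians(float(d['v']))/2);q=(X-d['E'][:3,3])@d['E'][:3,:3];return q[:,:2]/q[:,2:]*F+d['c']
for f,z in (('s15',.016),('c15',.016)):
    im=cv2.imread(f'pics/{f}.png');q=proj(f,np.c_[P,np.full(4,z)])
    im=cv2.resize(im,None,fx=3,fy=3,interpolation=cv2.INTER_CUBIC);cv2.polylines(im,[np.int32(q*3+1)],True,(0,0,255),1);m=(q.mean(0)*3).astype(int)
    print(f,q.tolist());y0=max(m[1]-300,0);x0=max(m[0]-200,0);cv2.imwrite(f'pics/{f}o.png',im[y0:y0+600,x0:x0+400])
a=[cv2.imread(f'pics/{f}o.png') for f in('s15','c15')];h=min(i.shape[0] for i in a);cv2.imwrite('pics/o15.png',np.hstack([i[:h] for i in a]))
E
```

```text
clock: 39.63
ee_pos: [0.4488, -0.1054, 0.0237]
eef_rot: [-2.274, -2.167, -0.001]
wrist_force: [1.3, 6.3, 2.9]
gripper_width: 0.999
grasp_force: 3.0
[ 0.4447 -0.1904] -2.7657899155147305 [ 0.4488 -0.1054  0.0237]
[[-0,-0,1],-0.00],[[-10,-1,1],-0.11],[[-21,-2,1],-0.23],[[-31,-3,1],-0.34],[[-41,-4,1],-0.45],[[-52,-4,1],-0.56],[[-62,-5,1],-0.68],[[-72,-5,1],-0.79],[[-83,-6,1],-0.90],[[-93,-6,1],-1.01],[[-103,-6,1],-1.13],[[-114,-6,1],-1.24],[[-124,-6,1],-1.35],
 [ 0.4488 -0.1054  0.0237] 87.23421008448527
[[ 0.3385 -0.1102]
 [ 0.5582 -0.1208]
 [ 0.551  -0.2706]
 [ 0.3312 -0.26  ]]
s15 [[265.6706070346079, 285.2796429701015], [356.2223855458335, 256.1842072805288], [390.34856039107973, 304.89503731033], [291.5687611010562, 341.29082456530625]]
c15 [[345.84957629039195, 141.8310537861819], [288.70068311823775, 165.76187636513265], [269.95925897598215, 135.8953593379862], [325.0274032408397, 114.31571746999009]]
```

```bash
python3 -m inch '[[[-8,-1,1],-0.09],[[-18,-2,1],-0.2],[[-28,-3,1],-0.31],[[-38,-4,1],-0.42],[[-49,-4,1],-0.53],[[-60,-5,1],-0.66],[[-70,-5,1],-0.77],[[-80,-6,1],-0.87],[[-90,-6,1],-0.98],[[-98,-6,1],-1.08],[[-103,-6,1],-1.13],[[-106,-6,1],-1.17]]' 1
python3 - <<'E'
from h import *
s=bot.observe(); Mm=R.from_rotvec(s['eef_rot']).as_matrix(); y=np.degrees(np.arctan2(Mm[1,0],Mm[0,0]))-90
a=np.radians(y); c=s['ee_pos'][:2]-.0851*np.array([-np.sin(a),np.cos(a)]); print(c,y,s['ee_pos'])
arc(c,y,[.4427,-.314],4,1,2,off=.0851,z=.023)
snap('side','s16');snap('scene','c16')
k=3
A=cv2.resize(cv2.imread('pics/s16.png')[270:400,265:450],None,fx=4.2,fy=4.2,interpolation=cv2.INTER_CUBIC)
cv2.imwrite('pics/s16c.png',A)
E
```

```text
clock: 40.73
ee_pos: [0.4378, -0.2106, 0.0224]
eef_rot: [-2.161, -2.28, -0.001]
wrist_force: [-0.9, 7.4, 5.7]
gripper_width: 1.0
grasp_force: 3.4
[ 0.4423 -0.2956] 3.0560326352610616 [ 0.4378 -0.2106  0.0224]
[[0,-0,-1],-0.00],[[-9,-1,-1],-0.09],[[-18,-2,-1],-0.19],
 [ 0.4378 -0.2106  0.0224] 93.05603263526106
```

View pics/s16c.png

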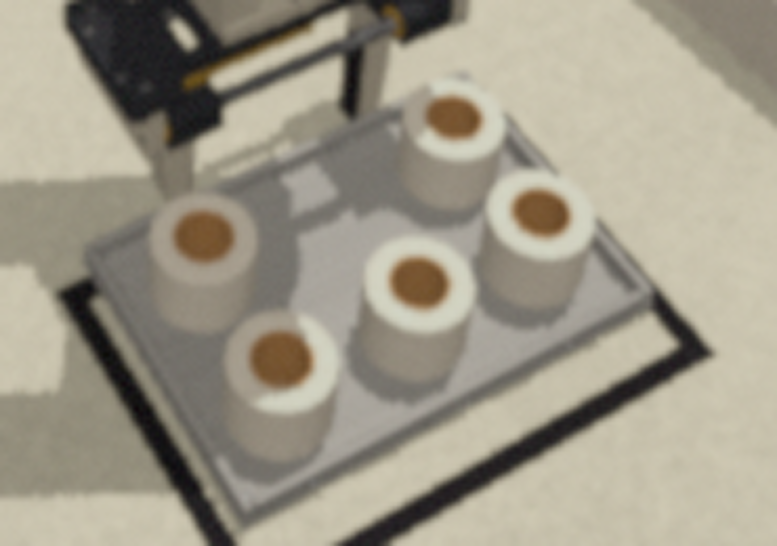

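Rolls all standing; tray rim corners at (88,250),(243,514),(655,292); mark outer corners at (62,293),(712,352).

```bash
python3 - <<'E'
from h import *
W=lambda p,z:world('s16',[(x/4.2+265,y/4.2+270) for x,y in p],z)[:,:2]
T=W([(88,250),(243,514),(655,292)],.016);print(T,'tray c',(T[0]+T[2])/2);u=T[2]-T[1];print(np.degrees(np.arctan2(u[1],u[0])),np.hypot(*u),np.hypot(*(T[0]-T[1])))
B=W([(245,525)],0.0);print('base corner',B)
K=W([(62,293),(712,352)],0);print(K,'mark c',K.mean(0),np.hypot(*(K[1]-K[0])))
# left tape inner edge line vs tray end, in mark frame
L=W([(62,293),(213,546)],0);print('left outer tape',L)
a=np.radians(4);u=np.array([np.cos(a),np.sin(a)]);n=np.array([-u[1],u[0]])
for nm,X in (('tray rim',T),('base',B),('left tape',L),('right corner',K[1:])): print(nm,((X-[.4427,-.314])@u*1000).round(1),((X-[.4427,-.314])@n*1000).round(1))
E
```

```text
[[ 0.3323 -0.2311]
 [ 0.3379 -0.377 ]
 [ 0.5577 -0.3654]] tray c [ 0.445  -0.2983]
3.010406828048049 0.22009165914536866 0.14597368028220045
base corner [[ 0.3408 -0.3744]]
[[ 0.316  -0.2371]
 [ 0.5708 -0.395 ]] mark c [ 0.4434 -0.316 ] 0.2998274299986979
left outer tape [[ 0.316  -0.2371]
 [ 0.3244 -0.3766]]
tray rim [-104.3 -108.9  111.2] [ 90.4 -55.5 -59.3]
base [-105.9] [-53.1]
left tape [-121.1 -122.3] [ 85.6 -54.2]
right corner [122.2] [-89.7]
```

```bash
python3 -m inch '[[[-6,-1,0],-0.06],[[-11,-2,0],-0.12],[[-15,-3,0],-0.16],[[-17,-4,0],-0.19],[[-18,-4,0],-0.19],[[-18,-4,0],-0.19],[[-18,-4,0],-0.19],[[0,-4,0],-0.19],[[20,-4,0],-0.19],[[30,-4,-40],-0.19],[[50,-4,-80],-0.19],[[80,-4,-120],-0.19]]' 1
python3 -m inch '[[[40,0,-40],0],[[80,0,-70],0],[[120,0,-70],0],[[120,0,-70],0]]' 1
python3 - <<'E'
from h import *
print(bot.observe()['ee_pos'])
g=snap('wrist','w17')['color'];snap('side','s17');snap('scene','c17')
# tray/mark check in scene + side view: beige gap/tape. Tape mask and tray-edge lines sampled along the mark's normals
a=np.radians(4);u=np.array([np.cos(a),np.sin(a)]);n=np.array([-u[1],u[0]]);c=np.array([.4427,-.314])
def proj(f,X):
    d=np.load(f'pics/{f}.npz');F=200/np.tan(np.radians(float(d['v']))/2);q=(X-d['E'][:3,3])@d['E'][:3,:3];return q[:,:2]/q[:,2:]*F+d['c']
for f in('c17','s17'):
    im=cv2.cvtColor(cv2.imread(f'pics/{f}.png'),cv2.COLOR_BGR2GRAY).astype(np.float32)
    for nm,dr,base in (('+u',u,n),('-u',-u,n),('+n',n,u),('-n',-n,u)):
        r=np.arange(.06 if 'n' in nm else .095,.102 if 'n' in nm else .136,.003)
        prof=np.mean([cv2.remap(im,*[np.float32(q).reshape(1,-1) for q in proj(f,np.c_[c+r[:,None]*dr+t*base,np.zeros(len(r))]).T],cv2.INTER_LINEAR)[0] for t in (-.05,-.02,.02,.05)],0)
        print(f,nm,(r[0]*1000).round(),prof.round().astype(int).tolist())
E
```

```text
clock: 41.83
ee_pos: [0.4296, -0.1376, 0.1351]
eef_rot: [2.143, 2.296, -0.001]
wrist_force: [1.5, 0.8, 1.0]
gripper_width: 1.0
grasp_force: 0.0
clock: 42.17
ee_pos: [0.4215, -0.0152, 0.206]
eef_rot: [2.139, 2.296, 0.004]
wrist_force: [0.4, 0.3, -0.4]
gripper_width: 1.002
grasp_force: 0.0
[ 0.4215 -0.0152  0.206 ]
c17 +u 95.0 [113, 113, 109, 100, 85, 66, 47, 33, 43, 74, 112, 142, 157, 162]
c17 -u 95.0 [74, 73, 73, 73, 70, 68, 65, 59, 57, 65, 83, 103, 117, 124]
c17 +n 60.0 [108, 94, 80, 65, 52, 42, 38, 51, 79, 111, 138, 154, 161, 163]
c17 -n 60.0 [120, 109, 99, 91, 85, 82, 81, 87, 98, 113, 130, 144, 155, 162]
s17 +u 95.0 [128, 126, 129, 135, 138, 137, 142, 153, 131, 108, 148, 172, 174, 174]
s17 -u 95.0 [115, 124, 134, 124, 91, 101, 77, 30, 28, 50, 130, 147, 130, 130]
s17 +n 60.0 [129, 129, 130, 130, 127, 118, 116, 137, 137, 117, 152, 173, 176, 177]
s17 -n 60.0 [145, 143, 131, 96, 97, 133, 113, 41, 27, 41, 121, 170, 130, 129]
```

```bash
python3 - <<'E'
from h import *
a=np.radians(4);u=np.array([np.cos(a),np.sin(a)]);n=np.array([-u[1],u[0]]);c=np.array([.4427,-.314])
def proj(f,X):
    d=np.load(f'pics/{f}.npz');F=200/np.tan(np.radians(float(d['v']))/2);q=(X-d['E'][:3,3])@d['E'][:3,:3];return q[:,:2]/q[:,2:]*F+d['c']
bgr=cv2.imread('pics/s17.png');im=cv2.cvtColor(bgr,cv2.COLOR_BGR2GRAY).astype(np.float32)
for nm,dr,base,r0,ts in (('-n',-n,u,.064,(-.095,-.06,-.02,.02,.06,.095)),('-u',-u,n,.099,(-.06,-.03,0,.03,.06))):
    r=np.arange(r0,r0+.03,.001)
    for t in ts:
        p=cv2.remap(im,*[np.float32(q).reshape(1,-1) for q in proj('s17',np.c_[c+r[:,None]*dr+t*base,np.zeros(len(r))]).T],cv2.INTER_CUBIC)[0]
        print(nm,t,int(r0*1000),p.round().astype(int).tolist())
h=cv2.cvtColor(bgr,cv2.COLOR_BGR2HSV);m=((h[...,0]<18)&(h[...,1]>110)&(h[...,2]>50)).astype(np.uint8);m[:220]=0;m[:,:250]=0
k,_,st,ce=cv2.connectedComponentsWithStats(m)
for i in range(1,k):
    if st[i,4]>15: print('core',st[i].tolist(),world('s17',[ce[i]],.045)[0][:2])
E
```

```text
-n -0.095 64 [140, 139, 132, 130, 100, 45, -2, -9, 0, 0, 0, 0, 0, 0, 0, 0, 0, 0, 0, 0, 0, 0, 0, 0, 0, 0, 0, 0, 0, 0]
-n -0.06 64 [141, 139, 133, 119, 106, 92, 85, 85, 92, 105, 119, 129, 133, 126, 104, 77, 46, 34, 28, 28, 28, 29, 32, 44, 52, 35, 3, -8, -1, 0]
-n -0.02 64 [145, 143, 135, 121, 105, 93, 87, 89, 97, 112, 126, 140, 144, 134, 113, 78, 49, 33, 29, 30, 28, 29, 30, 36, 66, 98, 132, 157, 169, 174]
-n 0.02 64 [143, 141, 132, 122, 105, 94, 87, 87, 94, 104, 117, 132, 141, 136, 119, 91, 59, 42, 33, 29, 27, 25, 26, 32, 49, 83, 113, 142, 159, 169]
-n 0.06 64 [139, 135, 128, 116, 103, 92, 87, 90, 97, 102, 112, 122, 126, 123, 112, 88, 59, 36, 27, 28, 28, 28, 30, 33, 49, 85, 113, 143, 160, 169]
-n 0.095 64 [137, 133, 128, 117, 102, 93, 89, 90, 97, 111, 129, 144, 152, 147, 132, 105, 67, 44, 30, 25, 27, 28, 26, 31, 46, 68, 101, 129, 153, 164]
-u -0.06 99 [143, 142, 141, 139, 133, 124, 108, 97, 94, 93, 84, 63, 34, 8, -10, -10, -3, 0, 0, 0, 0, 0, 0, 0, 0, 0, 0, 0, 0, 0]
-u -0.03 99 [104, 117, 130, 137, 134, 126, 111, 96, 89, 90, 99, 109, 111, 101, 85, 59, 42, 28, 21, 22, 26, 30, 30, 38, 59, 95, 128, 152, 167, 171]
-u 0 99 [136, 137, 139, 139, 136, 129, 113, 97, 87, 88, 95, 101, 101, 94, 75, 52, 35, 27, 29, 30, 32, 31, 32, 48, 70, 102, 126, 152, 165, 171]
-u 0.03 99 [107, 117, 128, 134, 134, 126, 109, 96, 89, 90, 95, 100, 99, 89, 71, 50, 38, 28, 25, 24, 24, 27, 33, 53, 81, 113, 142, 160, 171, 171]
-u 0.06 99 [145, 142, 138, 137, 135, 125, 111, 97, 90, 89, 93, 96, 92, 80, 63, 46, 32, 26, 25, 27, 29, 26, 34, 53, 81, 110, 134, 155, 165, 171]
core [371, 300, 12, 9, 88] [ 0.5112 -0.2739]
core [392, 322, 13, 11, 106] [ 0.5186 -0.3378]
core [311, 329, 13, 11, 110] [ 0.3724 -0.2841]
core [363, 339, 13, 12, 121] [ 0.449  -0.3461]
core [330, 358, 14, 13, 136] [ 0.3759 -0.3542]
```

The tray is square and all five cores show, but the far gap is about 4 mm rather than 2, so I'll give it a final 2 mm nudge.

```bash
python3 -c "
from h import *
a=np.radians(4);n=np.array([-np.sin(a),np.cos(a)]);c=np.array([.4427,-.314])
to(*(c+.115*n),.023,94); to(*(c+.0830*n),.023,94)"
```

```text
shift [-182.5   -0.4  180.9] turn 0.03 (alt half turn -35.97 ) cur yaw 94.15 q6 -0.17 clk 42.32
shift [-214.5   -0.5  180.9] turn 0.03 (alt half turn -35.97 ) cur yaw 94.15 q6 -0.17 clk 42.32
```

```bash
python3 -m inch '[[[-40,0,10],0],[[-80,0,20],0],[[-120,0,30],0],[[-155,0,50],0],[[-175,0,80],0],[[-175,0,115],0],[[-175,0,150],0],[[-175,0,174],0],[[-175,0,180],0],[[-175,0,180],0]]' 1
python3 -c "
from h import *
a=np.radians(4);n=np.array([-np.sin(a),np.cos(a)]);c=np.array([.4427,-.314])
to(*(c+.0830*n),.023,94)"
```

```text
clock: 43.15
ee_pos: [0.4325, -0.1928, 0.0214]
eef_rot: [-2.141, -2.294, 0.002]
wrist_force: [-0.6, -0.1, 0.3]
gripper_width: 0.997
grasp_force: 0.0
shift [-38.6   1.8  -1.6] turn -0.01 (alt half turn 35.99 ) cur yaw 93.95 q6 -0.54 clk 43.15
```

```bash
python3 -m inch '[[[-10,1,-1],0],[[-20,1,-1],0],[[-28,1,-1],0],[[-33,1,-1],0],[[-36,1,-1],0],[[-38,1,-1],0],[[-39,1,-1],0],[[-39,1,-1],0],[[-39,1,-1],0]]' 1
python3 -m inch '[[[20,0,0],0],[[40,0,-10],0],[[60,0,-50],0],[[90,0,-90],0],[[120,0,-130],0],[[150,0,-160],0],[[180,0,-180],0],[[200,0,-180],0],[[200,0,-180],0]]' 1
python3 - <<'E'
from h import *
s=snap('side','s18');a=np.radians(4);u=np.array([np.cos(a),np.sin(a)]);n=np.array([-u[1],u[0]]);c=np.array([.4427,-.314])
d=np.load('pics/s18.npz');F=200/np.tan(np.radians(float(d['v']))/2)
def proj(X): q=(X-d['E'][:3,3])@d['E'][:3,:3];return q[:,:2]/q[:,2:]*F+d['c']
bgr=s['color'];im=cv2.cvtColor(bgr,cv2.COLOR_BGR2GRAY).astype(np.float32)
for nm,dr,base,r0,ts in (('-n',-n,u,.064,(-.06,.02,.095)),('-u',-u,n,.099,(-.03,.06))):
    r=np.arange(r0,r0+.03,.001)
    for t in ts: print(nm,t,int(r0*1000),cv2.remap(im,*[np.float32(q).reshape(1,-1) for q in proj(np.c_[c+r[:,None]*dr+t*base,np.zeros(len(r))]).T],cv2.INTER_CUBIC)[0].round().astype(int).tolist())
h=cv2.cvtColor(bgr,cv2.COLOR_BGR2HSV);m=((h[...,0]<18)&(h[...,1]>110)&(h[...,2]>50)).astype(np.uint8);m[:220]=0;m[:,:250]=0
k,_,st,ce=cv2.connectedComponentsWithStats(m)
print([(st[i].tolist(),world('s18',[ce[i]],.045)[0][:2].round(3).tolist()) for i in range(1,k) if st[i,4]>15])
E
```

```text
clock: 43.9
ee_pos: [0.4376, -0.2313, 0.0244]
eef_rot: [2.142, 2.298, 0.0]
wrist_force: [0.6, 2.3, 1.5]
gripper_width: 1.003
grasp_force: 1.0
clock: 44.65
ee_pos: [0.4238, -0.0283, 0.2074]
eef_rot: [2.136, 2.299, 0.005]
wrist_force: [0.6, -1.6, -1.0]
gripper_width: 1.002
grasp_force: 0.0
-n -0.06 64 [145, 143, 143, 141, 139, 129, 114, 98, 91, 91, 92, 92, 92, 86, 70, 53, 36, 29, 26, 23, 25, 29, 33, 45, 52, 35, 3, -8, -1, 0]
-n 0.02 64 [146, 145, 144, 144, 138, 129, 116, 101, 92, 89, 91, 96, 99, 93, 87, 74, 51, 35, 29, 26, 22, 22, 28, 35, 52, 86, 115, 144, 161, 171]
-n 0.095 64 [143, 141, 140, 138, 133, 126, 114, 100, 90, 86, 89, 93, 96, 93, 83, 68, 46, 35, 31, 28, 27, 27, 25, 30, 46, 70, 103, 130, 154, 166]
-u -0.03 99 [113, 122, 132, 138, 137, 130, 115, 97, 88, 89, 99, 108, 111, 103, 86, 59, 41, 28, 24, 25, 27, 29, 28, 39, 62, 97, 130, 153, 168, 173]
-u 0.06 99 [144, 141, 138, 137, 135, 126, 114, 100, 91, 88, 91, 93, 91, 81, 62, 43, 30, 28, 26, 27, 28, 26, 35, 50, 76, 108, 135, 155, 165, 171]
[([372, 301, 12, 9, 89], [0.511, -0.277]), ([393, 323, 13, 11, 108], [0.519, -0.34]), ([311, 330, 13, 11, 114], [0.372, -0.286]), ([364, 341, 13, 11, 119], [0.449, -0.349]), ([331, 360, 14, 12, 132], [0.376, -0.357])]
```

Gap now about 2 mm on both visible sides, so the tray is inside the outline with five rolls standing and the robot clear.

```bash
python3 -c "
from plant import job
print(job.hand_in())"
```

```text
the job is handed in; nothing more can be done
None
```

I handed in the job. The tray sits inside the collection outline (about a 2 mm gap on the two sides I could measure) with all five rolls standing in it; partway through loading it was knocked off the loading mark, so I pushed it back before going on.

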